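# Clear and load the vibrating table, then start it

## Robot

A 6-joint arm with a two-finger parallel gripper is mounted at the origin on a cart in front of the work surface, level with it; the furniture and walls round the work are solid. World frame = base frame: x ahead of the robot, y to its left, z up, the work surface at z = 0. Lengths are in m, angles in rad, forces in N, time in s.
With the tool pointing down it reaches from about 0.3 to 0.875 m from the base axis. Payload 4.2 kg.
Tool frame: the origin (TCP) lies between the finger pads; the fingertips stand ctrl.tips_ahead ahead of it and the grasp point (between the pads) is the TCP (ctrl.tips_ahead is the distance from the TCP to the fingertips, in m); z points along the fingers, x is the direction in which the jaws open and shut, and the axes are right-handed (so a half turn about z gives the same grasp; the last joint's range is limited). The gripper opens to 85 mm and grips with 20 to 120 N. Pads are 22 mm wide; open, the fingers measure 114 mm over their backs; the gripper's body (76 mm by 85 mm) begins 54 mm behind the grasp point. The pads swing forward as they close: fully open they stand 13 mm farther back than shut.
Start: joints at [-1.191, 0.32, 1.565, -0, 1.257, -0.02], TCP at [0.224, -0.53, 0.25] pointing down, gripper open.
Joint ranges: [-3.11, 3.11], [-0.84, 2.01], [0.21, 2.61], [-1.34, 4.49], [0.05, 2.63], [-2.56, 2.56]. Speed limits (rad/s): [2.57, 2.57, 3.14, 3.14, 3.14, 3.14].

## Interface

Orientations are given as a rotation vector (axis times angle).
In Python, from plant import ctrl gives the robot as it stands. The module is installed in compiled form; this text tells all that it offers.
- The arm moves only by the tool move_arm, never from a script. Its argument "increments" is a list of rows, each an object with "linear": the shift along the tool's x, y, z scaled (see below), a list of three; "delta_rot": the turn, a rotation vector about the tool's x, y, z scaled (see below), a list of three; "claw": the opening, from 0 (shut) to 1 (fully open). A call has 1 to 12 rows; each row is the pose to reach, as a shift and turn from the pose commanded when the call began, along the tool's axes at that moment, turning the shorter way round; what a row does not reach only later rows make up. The controller multiplies each number of a shift by 0.25 m and each number of a turn by pi rad. A row lasts 1/10 s, in which the tool goes at most 50 mm and 8.59 degrees, less where a joint would pass 70% of its speed; a pose out of reach is approached as far as the arm can. A call with a number of a shift or a turn outside -1 to 1 is refused whole. A call with a gripper value outside its range is refused whole. The fingers move at their own pace and stop on an object; "newtons" is the grip in N (left out, the last holds). Time passes only in rows, so rows that repeat a pose let the fingers close. It gives the time, the measured TCP pose, the force and the opening at its end, in the units of the state.
- ctrl.state(): the state, without advancing time (a new reading comes with each control period).
- ctrl.grab_frame(name): name is "side" or "top" or "wrist"; returns a dict with "frame" (400x640x3 uint8, red, green, blue), "depth" (400x640 float32, m along the optical axis (not along the pixel's ray), 0 where there is no reading), "fx", "fy", "cx", "cy" (pixels), "xyz" and "attitude" of the camera in the world; the wrist camera has in their place "hand_eye" (4x4, takes a point from camera to tool coordinates, whose origin is the TCP and whose axes are the tool frame's). Camera axes: x right, y up, looking along -z (the intrinsics and any distortion apply to the point x, -y, -z); pixel columns grow to the right and rows downward; lengths in m; the calibration is good to about 2 mm. The wrist camera is an equidistant fisheye: a pixel r from the principal point sees the ray r / f radians off the axis. A picture is of the moment at which its call begins: read the wrist's pose just before it.
- ctrl.hand_in(): hands the job in, once; it reports no verdict.
The state is a dict: "time": time; "joint_positions": joint angles; "qvel": joint speeds; "joint_torque": joint torques, N m; "eef_pos": TCP position; "ee_rot": TCP orientation; "force": force on the tool from outside, world axes, zero at the start; "torque": the same for the moment, N m; "grip_width": finger opening in m.
Only numpy, scipy, OpenCV 4.12 (cv2) and the standard library are available. Lean on these libraries where they do the work, as an engineer would, in place of code of your own. Each camera call takes 0.05 s, during which the arm holds its last target.

## Task

Get the vibrating table ready and start it: take the brush off its deck and lay it flat in the blue tool tray, and stand the steel mould upright on the deck inside the yellow ring. Only when both are in place and let go, press the green button on the control box fully down and release it. Keep the mould upright, do not press the red button, and do not shift the bottle, mortar and tin that stand round the mould.

Things in the scene. Friction and masses are not known exactly. Their poses are not given: they have to be found in the camera images.
- mould_mid (a point): Steel sample mould, loose, about 0.5 kg, standing upright on the mat: a round body 56 mm in diameter with a foot flange 76 mm across and 10 mm high; 90 mm high in all, solid to the gripper. This point is on its axis, 45 mm above its underside. z is its axis. Grip it across the 56 mm body.
- brush_mid (a point): Flat wooden brush, loose, 175 mm long, 28 mm wide at the bristles, 11 mm thick, lying flat on the deck of the vibrating table. This point is 5.5 mm above its underside, half-way along it, on the handle (about 20 mm wide there). Own y runs along the brush towards the bristles, x across it, z up.
- deck_centre (a point): Centre of the top face of the vibrating table's deck, at the middle of the yellow ring (104 mm inside diameter). The machine is fixed; steel deck 172 mm along x by 152 mm along y, 80 mm above its table. Two thin clamp posts, 45 mm high and 16 mm across at the foot, stand on the deck at x = +74 and -74 mm. z up.
- tray_floor (a point): Centre of the inner floor of the blue tool tray, fixed, its floor 5 mm thick. Outside 236 mm along x by 112 mm along y, walls 4 mm thick, rim 11 mm above the floor. z up. Tray and mat are on the white bench, machine and control box on the drain table; between them runs a thin fixed wall, top at height 0.135 m, through x, y = 0.45, -0.02 and 0.85, 0.21 m: carry things over it.
- start_button_top (a point): Centre of the top face of the green start button on the grey control box (fixed, 140 mm along y by 88 mm along x, top 50 mm above its table). The button is 32 mm across, its top is 24 mm above the box top (12 mm above its black collar), sprung: goes straight down 8 mm, 1.5 N to begin and 5 N fully down, and comes back up by itself. z up.
- stop_button_top (a point): The same for the red stop button, of the same size, 66 mm from the green one (either may be on the left). Not to be pressed.
- start_button (a joint): Travel of the green button in m: 0 up, 0.008 fully down.
- stop_button (a joint): Travel of the red button in m: 0 up, 0.008 fully down.
- mat: Black rubber mat, fixed, 180 mm along x by 290 mm along y, 3 mm thick, on which the mould and its neighbours stand; origin at the centre of its underside. The bottle and the mortar stand to either side of the mould along the mat's y, the tin beyond it at the mat's -x, +y corner, so the free space to grip the mould is along the mat's x.
- bottle: White squeeze bottle, loose, 54 mm in diameter and 158 mm high with its nozzle; origin at the centre of its underside. Leave alone.
- mortar: White mortar with its pestle, loose, bowl 79 mm across and 46 mm high, the pestle standing up to 84 mm; origin at the centre of its underside. Leave alone.
- tin: White-grey round tin with lid, loose, 57 mm in diameter and 38 mm high; origin at the centre of its underside. Leave alone.
- mould: The mould itself; origin at the centre of its underside.
- brush: The brush itself; origin half-way along its underside.
Mind the look-alikes: they are no part of the job. What is shaped like the part that bears deck_centre but orange is not meant.

How it is judged:
On the way, in this order (a step that is already met when the one before it is completed fails the run):
1. the brush lies flat in the tray and the mould stands upright inside the ring on the deck, both let go (horizontal distance between mould_mid and deck_centre below 0.018 m and z of mould_mid in the frame of deck_centre between 0.039 and 0.051 m and angle between mould_mid's own z axis and vertical below 0.06 rad and z of brush_mid in the frame of tray_floor below 0.014 m and angle between brush_mid's own z axis and vertical below 0.15 rad and x of brush_mid in the frame of tray_floor between -0.05 and 0.05 m and y of brush_mid in the frame of tray_floor between -0.05 and 0.05 m and contact force between the fingers and mould below 0.2 N and contact force between the fingers and brush below 0.2 N), for 0.3 s.
2. the green button is pressed fully down (value of joint start_button above 0.007 m), for 0.05 s.
At the end, for the whole second after the job is handed in: Mould upright (within 0.06 rad) on the deck, its axis within 18 mm of the ring's centre; brush flat on the tray floor, its middle within 50 mm of the tray's centre along both sides; both at rest; green button pressed to 7 mm or more and up again; red button up (horizontal distance between mould_mid and deck_centre below 0.018 m and z of mould_mid in the frame of deck_centre between 0.039 and 0.051 m and angle between mould_mid's own z axis and vertical below 0.06 rad and z of brush_mid in the frame of tray_floor below 0.014 m and angle between brush_mid's own z axis and vertical below 0.15 rad and x of brush_mid in the frame of tray_floor between -0.05 and 0.05 m and y of brush_mid in the frame of tray_floor between -0.05 and 0.05 m and linear speed of each of mould, brush below 0.02 m/s and value of joint each of start_button, stop_button below 0.0012 m); the robot touches nothing.
It fails at once if the green button is pressed before the brush is in the tray and the mould on the deck (value of joint start_button above 0.004 m and not (horizontal distance between mould_mid and deck_centre below 0.018 m and z of mould_mid in the frame of deck_centre between 0.039 and 0.051 m and angle between mould_mid's own z axis and vertical below 0.06 rad and z of brush_mid in the frame of tray_floor below 0.014 m and angle between brush_mid's own z axis and vertical below 0.15 rad and x of brush_mid in the frame of tray_floor between -0.05 and 0.05 m and y of brush_mid in the frame of tray_floor between -0.05 and 0.05 m)).
It fails at once if the red button is pressed (value of joint stop_button above 0.003 m).
It fails at once if the mould is tipped over (angle between mould_mid's own z axis and vertical above 0.6 rad).
It fails at once if the bottle, the mortar or the tin is shifted by more than 25 mm (distance of any of bottle, mortar, tin from where it was at the start of the episode above 0.025 m).
It also fails if it takes over 72 s, if anything falls off the work surface, if the arm or the gripper's body presses on something with over 40 N, if the wrist force passes 120 N, or if a joint passes its speed limit or range.

## Working session

There is one attempt and no reset: what is moved stays moved. The work goes in short steps, Python scripts to look and compute and a tool call to move; the robot and the scene stay as the last step left them, time stands still between calls to the robot, and variables do not carry over. Pictures are saved under pics/ and viewed, and the job is handed in when it is done.

Besides the shell and the picture viewer there is one more tool, called after "Request:" as name(argument=value, ...), one argument or row to a line, values as JSON. move_arm: Moves the arm, as the interface text tells. Shifts and turns lie within -1 to 1; 1 stands for 0.25 m of shift or pi rad of turn. Its arguments: {"type":"object","properties":{"increments":{"type":"array"},"newtons":{"type":"number"}},"required":["increments"]}

```bash
mkdir -p pics; cat > h.py <<'E'
import numpy as np, cv2
from scipy.spatial.transform import Rotation as R
from plant import ctrl
def grab(n,fn=None):
    s=ctrl.state(); f=ctrl.grab_frame(n)
    if fn: cv2.imwrite('pics/'+fn,f['frame'][:,:,::-1])
    return f,s
E
python3 - <<'E'
from h import *
s=ctrl.state(); print(s, ctrl.tips_ahead)
for n in ['side','top','wrist']:
    f,_=grab(n,n+'0.png'); print(n,{k:(v if k not in('frame','depth') else v.shape) for k,v in f.items()})
    np.savez('%s0.npz'%n,**f)
E
```

```text
{'time': 0.0, 'joint_positions': array([-1.19099534e+00,  3.20290041e-01,  1.56565291e+00,  7.48715903e-06,
        1.25738859e+00, -1.99862700e-02]), 'qvel': array([ 1.39699019e-04,  1.76449987e-03,  1.17849153e-03, -6.15580061e-04,
        2.33218947e-03, -7.76424376e-05]), 'joint_torque': array([-1.86117519e-03, -4.15528142e+01, -2.34164858e+01, -6.38722440e-05,
        8.09723890e-03, -1.11303189e-05]), 'eef_pos': array([ 0.2236535 , -0.52925439,  0.24949343]), 'ee_rot': array([-2.61747576e+00,  1.73555919e+00,  2.23877591e-03]), 'force': array([-0.47376892, -0.49419606, -0.40770208]), 'torque': array([0.00766451, 0.00236421, 0.02299075]), 'grip_width': 0.08532411844535766} 0.019
side {'frame': (400, 640, 3), 'depth': (400, 640), 'fx': 513.2665505899673, 'fy': 513.2665505899673, 'cx': 325.9438093219357, 'cy': 204.20544264290808, 'xyz': array([ 0.60002348, -1.59040655,  1.49234708]), 'attitude': array([0.83288426, 0.02328909, 0.03434022])}
top {'frame': (400, 640, 3), 'depth': (400, 640), 'fx': 503.8263783541264, 'fy': 503.8263783541264, 'cx': 322.419244165207, 'cy': 195.22337352130097, 'xyz': array([ 0.3020153 , -0.05933682,  1.75280675]), 'attitude': array([ 0.10518576, -0.10928614, -1.57969163])}
wrist {'frame': (400, 640, 3), 'depth': (400, 640), 'fx': 309.70691628693146, 'fy': 309.70691628693146, 'cx': 318.03327584969753, 'cy': 196.53405300440477, 'hand_eye': array([[ 9.99999733e-01, -3.91656694e-04, -6.16360987e-04,
         2.56041540e-04],
       [-5.70076107e-04, -9.46166574e-01, -3.23679609e-01,
        -8.22387943e-02],
       [-4.56408878e-04,  3.23679874e-01, -9.46166545e-01,
        -1.24343030e-01],
       [ 0.00000000e+00,  0.00000000e+00,  0.00000000e+00,
         1.00000000e+00]])}
```

View pics/top0.png

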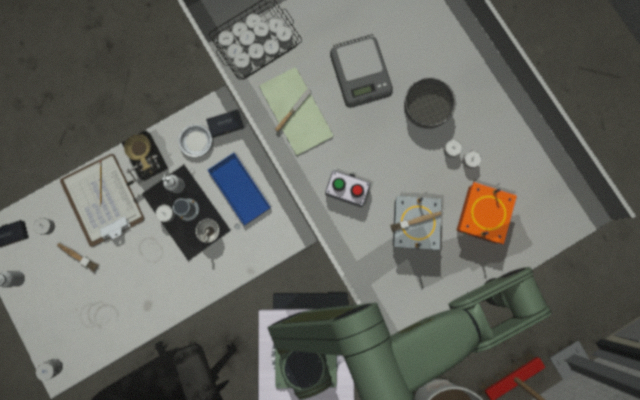

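View pics/side0.png

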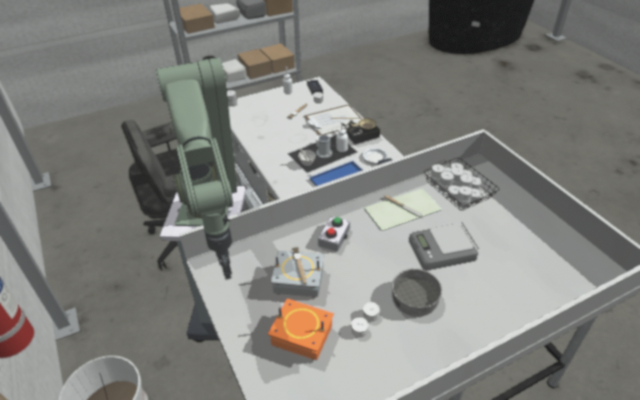

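```bash
cat >> h.py <<'E'
def load(n): return dict(np.load('%s0.npz'%n))
def rays(f,uv):
    uv=np.atleast_2d(np.asarray(uv,float))
    d=np.c_[(uv[:,0]-f['cx'])/f['fx'],-(uv[:,1]-f['cy'])/f['fy'],-np.ones(len(uv))]
    return d@R.from_rotvec(f['attitude']).as_matrix().T
def onplane(f,uv,z):
    d=rays(f,uv); return f['xyz']+d*((z-f['xyz'][2])/d[:,2])[:,None]
def xyzmap(f):
    h,w=f['depth'].shape; u,v=np.meshgrid(np.arange(w),np.arange(h))
    d=rays(f,np.c_[u.ravel(),v.ravel()]); return (f['xyz']+d*f['depth'].reshape(-1,1)).reshape(h,w,3)
E
python3 - <<'E'
from h import *
t=load('top'); P=xyzmap(t)
for n,(u,v) in dict(grey=(418,222),orange=(488,213),tray=(239,188),mould=(185,207),bottle=(172,183),tin=(165,213),mortar=(207,230),box=(348,198),bench=(150,270),drain=(380,140),green=(339,184),red=(358,190)).items(): print(n,P[v,u].round(3))
c=t['frame'][150:270,130:270,::-1]; cv2.imwrite('pics/c1.png',cv2.resize(c,None,fx=5.5,fy=5,interpolation=cv2.INTER_CUBIC)[:600])
c=t['frame'][160:260,320:460,::-1]; cv2.imwrite('pics/c2.png',cv2.resize(c,None,fx=5,fy=5,interpolation=cv2.INTER_CUBIC))
s=load('side')
c=s['frame'][110:310,260:400,::-1]; cv2.imwrite('pics/c3.png',cv2.resize(c,None,fx=3,fy=3,interpolation=cv2.INTER_CUBIC))
E
```

```text
grey [ 0.437 -0.38   0.093]
orange [ 0.465 -0.616  0.083]
tray [0.569 0.225 0.015]
mould [0.495 0.39  0.097]
bottle [0.574 0.431 0.111]
tin [0.482 0.473 0.041]
mortar [0.423 0.332 0.025]
box [ 0.526 -0.153  0.045]
bench [0.29  0.529 0.006]
drain [ 0.739 -0.273  0.   ]
green [ 0.57  -0.121  0.075]
red [ 0.549 -0.185  0.075]
```

View pics/c1.png

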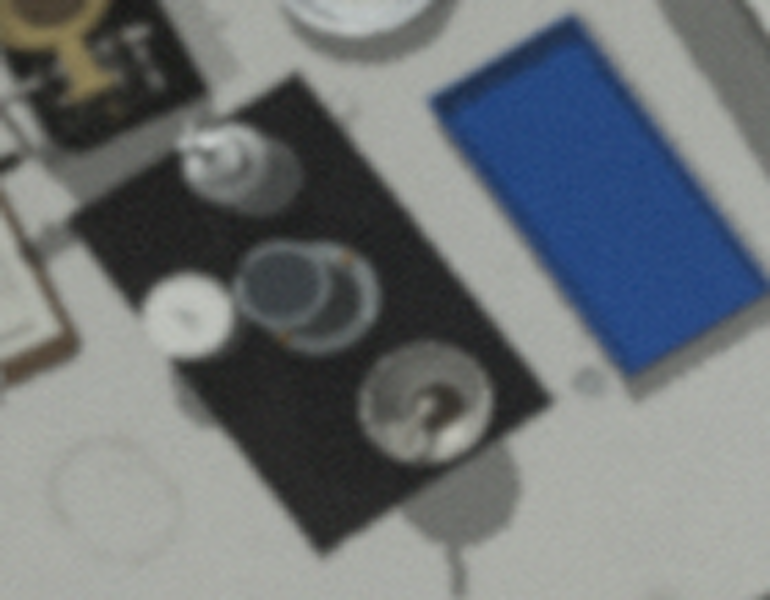

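View pics/c2.png

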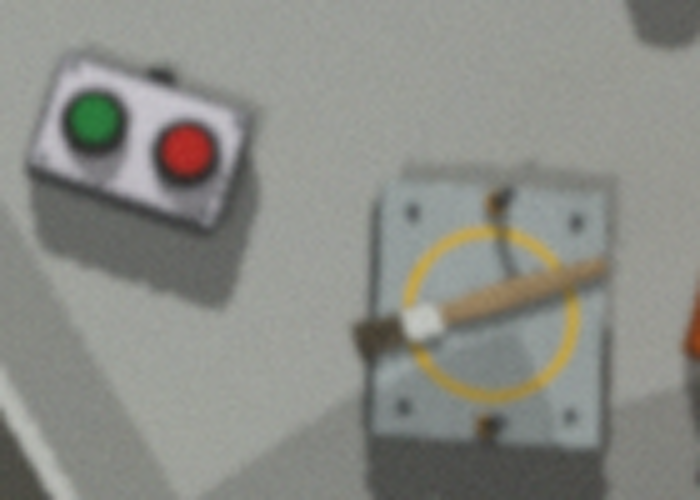

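View pics/c3.png

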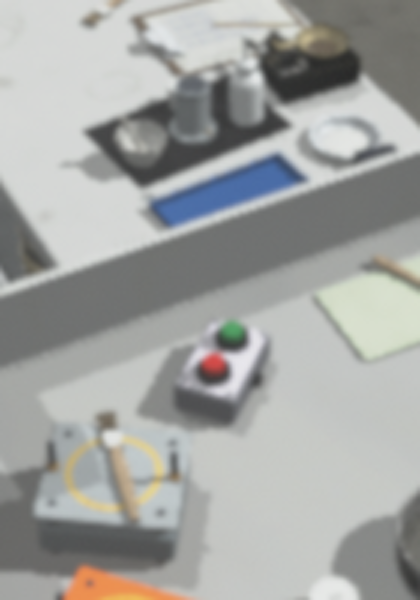

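View pics/wrist0.png

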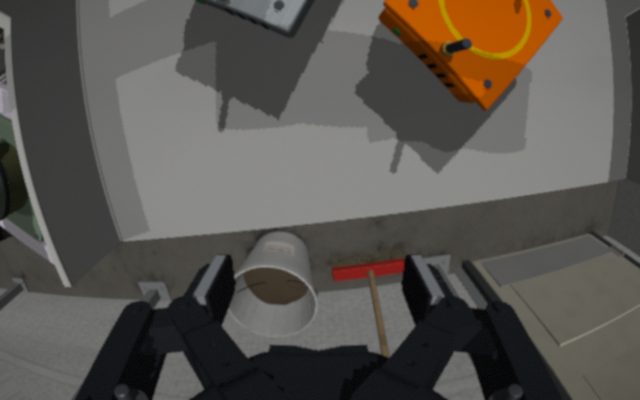

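```bash
cat > m.py <<'E'
from h import *
def cen(m):
    n,l,st,c=cv2.connectedComponentsWithStats(m.astype(np.uint8)); i=1+np.argmax(st[1:,4]); return (l==i),c[i],st[i,4]
def meas(f,roi):
    u0,v0,u1,v1=roi
    hsv=cv2.cvtColor(f['frame'],cv2.COLOR_RGB2HSV).astype(int); H,S,V=hsv[...,0],hsv[...,1],hsv[...,2]
    return H,S,V
E
python3 - <<'E'
from m import *
for name,rois in dict(top=dict(deck=(385,185,450,260),box=(320,160,380,215),tray=(200,145,280,235)),side=dict(deck=(265,240,330,300),box=(310,210,360,255),tray=(300,155,370,195))).items():
    f=load(name); P=xyzmap(f); H,S,V=meas(f,(0,0,1,1))
    def roi(m,k):
        r=np.zeros_like(m); a,b,c,d=rois[k]; r[b:d,a:c]=m[b:d,a:c]; return r
    # ring
    m=roi((H>18)&(H<30)&(S>110),'deck'); ys,xs=np.nonzero(m)
    W=onplane(f,np.c_[xs,ys],0.08)[:,:2]
    # circle fit robust
    keep=np.ones(len(W),bool)
    for _ in range(6):
        A=np.c_[2*W[keep],np.ones(keep.sum())]; s=np.linalg.lstsq(A,(W[keep]**2).sum(1),rcond=None)[0]; c=s[:2]; r=np.sqrt(s[2]+c@c)
        keep=abs(np.linalg.norm(W-c,axis=1)-r)<0.005
    print(name,'ring',c.round(4),r.round(4),keep.sum(),len(W))
    # deck depth heights
    # brush
    m=roi((H>5)&(H<18)&(S>75),'deck'); mm,c,a=cen(m); ys,xs=np.nonzero(mm); W=onplane(f,np.c_[xs,ys],0.089)[:,:2]
    q=W.mean(0); e=np.linalg.svd(W-q,full_matrices=False)[2][0]; pr=(W-q)@e
    print(' wood',q.round(4),a,'dir',e.round(3),'ends',(q+e*pr.min()).round(4),(q+e*pr.max()).round(4),'z',np.median(P[mm][:,2]).round(3))
    for nm,m in dict(green=(H>50)&(H<85)&(S>120),red=((H<8)|(H>172))&(S>140)).items():
        mm,c,a=cen(roi(m,'box')); ys,xs=np.nonzero(mm)
        print(' ',nm,c.round(1),a,onplane(f,c,0.074).round(4), np.median(P[mm],0).round(4))
    mm,c,a=cen(roi((H>105)&(H<125)&(S>120),'tray'))
    ct=max(cv2.findContours(mm.astype(np.uint8),cv2.RETR_EXTERNAL,cv2.CHAIN_APPROX_NONE)[0],key=cv2.contourArea).reshape(-1,2)
    W=onplane(f,ct,0.016)[:,:2].astype(np.float32); r=cv2.minAreaRect(W*1000); print('  tray',r,np.median(P[mm],0).round(3))
    if name=='top':
        m=(V<60); mm,c,a=cen(m&(np.arange(640)[None]>140)&(np.arange(640)[None]<235)&(np.arange(400)[:,None]>155)&(np.arange(400)[:,None]<265))
        ct=max(cv2.findContours(mm.astype(np.uint8),cv2.RETR_EXTERNAL,cv2.CHAIN_APPROX_NONE)[0],key=cv2.contourArea).reshape(-1,2)
        print('  mat',cv2.minAreaRect(1000*onplane(f,ct,0.003)[:,:2].astype(np.float32)))
E
```

```text
top ring [ 0.4369 -0.3809] 0.0548 137 137
 wood [ 0.463  -0.4433] 9 dir [-0.31   0.951] ends [ 0.466  -0.4525] [ 0.4591 -0.4312] z 0.088
  green [338.5 183.4] 61 [[ 0.572  -0.1197  0.074 ]] [ 0.5735 -0.1186  0.0722]
  red [356.9 189.8] 72 [[ 0.5493 -0.1814  0.074 ]] [ 0.5491 -0.1819  0.0734]
  tray ((567.0202026367188, 226.48806762695312), (230.71751403808594, 106.37715148925781), 33.42332077026367) [0.566 0.227 0.009]
  mat ((490.0283203125, 413.686767578125), (285.9310607910156, 174.17990112304688), 35.66497039794922)
side ring [0. 0.] 0.0 0 0
 wood [ 0.4216 -0.5267] 10 dir [ 0.998 -0.06 ] ends [ 0.4127 -0.5262] [ 0.4329 -0.5274] z -0.001Traceback (most recent call last):
  File "<stdin>", line 21, in <module>
  File "m.py", line 3, in cen
    n,l,st,c=cv2.connectedComponentsWithStats(m.astype(np.uint8)); i=1+np.argmax(st[1:,4]); return (l==i),c[i],st[i,4]
                                                                       ~~~~~~~~~^^^^^^^^^^
    return _wrapfunc(a, 'argmax', axis=axis, out=out, **kwds)
    return bound(*args, **kwds)
ValueError: attempt to get argmax of an empty sequence
```

```bash
cat >> h.py <<'E'
def yawR(xd):
    x=np.array([xd[0],xd[1],0.]);x/=np.linalg.norm(x); z=np.array([0,0,-1.]); return np.c_[x,np.cross(z,x),z]
def plan(p,xd,s=None,flip=True):
    """increments to TCP p with tool x along +-xd, pointing down"""
    s=s or ctrl.state(); R0=R.from_rotvec(s['ee_rot']).as_matrix()
    best=None
    for sg in ((1,-1) if flip else (1,)):
        dr=R.from_matrix(R0.T@yawR(sg*np.asarray(xd,float))).as_rotvec()
        if best is None or np.linalg.norm(dr)<np.linalg.norm(best): best=dr
    d=R0.T@(np.asarray(p)-s['eef_pos'])
    print('t',round(s['time'],2),'tcp',s['eef_pos'].round(4),'toolx',R0[:,0].round(3),'z',R0[:,2].round(4),'j',s['joint_positions'].round(2),'w',round(s['grip_width'],4))
    print('lin',(d/0.25).round(4),'rot',(best/np.pi).round(4),'dist',np.linalg.norm(d).round(3),'rows',max(np.linalg.norm(d)/.05,np.degrees(np.linalg.norm(best))/8.59).round(1))
E
python3 - <<'E'
from m import *
f=load('top')
W=onplane(f,[(392,227),(408,223),(441,213),(416.5,220)],0.0855); print(W.round(4))
e=W[2]-W[0]; print(np.linalg.norm(e)); e/=np.linalg.norm(e); print(e)
plan([W[3][0],W[3][1],0.22],[-e[1],e[0]])
# mould estimate: disc top
c=f['frame'][190:225,165:210]; 
print(onplane(f,[(181,201.5)],0.093),onplane(f,[(186.5,209.5)],0.013))
E
```

```text
[[ 0.4218 -0.2943  0.0855]
 [ 0.4345 -0.3477  0.0855]
 [ 0.4665 -0.4587  0.0855]
 [ 0.4442 -0.3763  0.0855]]
0.17037253121283857
[ 0.26232994 -0.96497824  0.        ]
t 0.15 tcp [ 0.2237 -0.5293  0.2497] toolx [ 0.389 -0.921 -0.001] z [-5.0e-04  1.3e-03 -1.0e+00] j [-1.19  0.32  1.57  0.    1.26 -0.02] w 0.0856
lin [-0.2204 -1.0506  0.119 ] rot [-3.000e-04  4.000e-04 -4.572e-01] dist 0.27 rows 9.6
[[0.51404973 0.40442257 0.093     ]] [[0.4960653  0.40695959 0.013     ]]
```

Request:
move_arm(
  increments=[
    {"linear": [-0.22,-1.0,0.1],"delta_rot": [0,0,-0.457],"claw": 0.6},
    {"linear": [-0.22,-1.0,0.1],"delta_rot": [0,0,-0.457],"claw": 0.6},
    {"linear": [-0.22,-1.0,0.1],"delta_rot": [0,0,-0.457],"claw": 0.6},
    {"linear": [-0.22,-1.0,0.1],"delta_rot": [0,0,-0.457],"claw": 0.6},
    {"linear": [-0.22,-1.0,0.1],"delta_rot": [0,0,-0.457],"claw": 0.6},
    {"linear": [-0.22,-1.0,0.1],"delta_rot": [0,0,-0.457],"claw": 0.6},
    {"linear": [-0.22,-1.0,0.1],"delta_rot": [0,0,-0.457],"claw": 0.6},
    {"linear": [-0.22,-1.0,0.1],"delta_rot": [0,0,-0.457],"claw": 0.6},
    {"linear": [-0.22,-1.0,0.1],"delta_rot": [0,0,-0.457],"claw": 0.6},
    {"linear": [-0.22,-1.0,0.1],"delta_rot": [0,0,-0.457],"claw": 0.6},
    {"linear": [-0.22,-1.0,0.1],"delta_rot": [0,0,-0.457],"claw": 0.6},
    {"linear": [-0.22,-1.0,0.1],"delta_rot": [0,0,-0.457],"claw": 0.6},
  ],
)

```text
time: 1.35
eef_pos: [0.4326, -0.3816, 0.2251]
ee_rot: [-3.114, -0.412, 0.001]
force: [-0.5, 0.6, 0.2]
grip_width: 0.0514
```

```bash
cat >> h.py <<'E'
def wrays(f,s,uv):
    uv=np.atleast_2d(np.asarray(uv,float)); x=(uv[:,0]-f['cx'])/f['fx']; y=(uv[:,1]-f['cy'])/f['fy']
    th=np.hypot(x,y)+1e-12; k=np.sin(th)/th
    d=np.c_[x*k,-y*k,-np.cos(th)]
    T=np.eye(4);T[:3,:3]=R.from_rotvec(s['ee_rot']).as_matrix();T[:3,3]=s['eef_pos'];M=T@f['hand_eye']
    return M[:3,3],d@M[:3,:3].T
def wplane(f,s,uv,z):
    o,d=wrays(f,s,uv); return o+d*((z-o[2])/d[:,2])[:,None]
E
python3 - <<'E'
from h import *
f,s=grab('wrist','w1.png'); np.savez('w1.npz',**f,eef_pos=s['eef_pos'],ee_rot=s['ee_rot']); print(s['eef_pos'],s['time'],s['joint_positions'].round(2),s['grip_width'])
E
```

```text
[ 0.43259656 -0.38161491  0.22509317] 1.35 [-0.74  0.34  1.6  -0.    1.2  -1.01] 0.05139699885834489
```

View pics/w1.png

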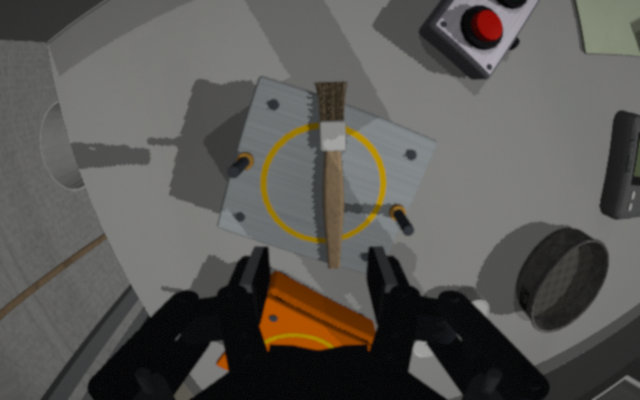

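```bash
python3 - <<'E'
from h import *
f=dict(np.load('w1.npz')); s=f
im=f['frame']; H,S,V=[a.astype(int) for a in cv2.split(cv2.cvtColor(im,cv2.COLOR_RGB2HSV))]
m=(H>20)&(H<30)&(S>120); m[:, :250]=0;m[:, 400:]=0;m[255:]=0
ys,xs=np.nonzero(m); W=wplane(f,s,np.c_[xs,ys],0.08)[:,:2]
for _ in range(5):
    A=np.c_[2*W,np.ones(len(W))];q=np.linalg.lstsq(A,(W**2).sum(1),rcond=None)[0];c=q[:2];r=np.sqrt(q[2]+c@c); W=W[abs(np.linalg.norm(W-c,axis=1)-r)<.005]
print('ring',c,r,len(W))
P=wplane(f,s,[(331,81),(334,268),(320,81),(345,81),(331,105),(334,165),(334,258)],0.0855);print(P.round(4))
e=P[1]-P[0];L=np.linalg.norm(e);print(L,e/L,(P[0]+P[1])/2)
m=(H>8)&(H<20)&(S>80)&(V>70); m[:155]=0;m[265:]=0;m[:,:318]=0;m[:,350:]=0
ys,xs=np.nonzero(m); W=wplane(f,s,np.c_[xs,ys],0.091)[:,:2]; q=W.mean(0); e=np.linalg.svd(W-q,full_matrices=False)[2][0]; w=(W-q)@[-e[1],e[0]]; print('wood',q,e,np.ptp(w),np.ptp((W-q)@e),len(W))
# depth sanity
d=f['depth'];print(d[180,334],d[150,280])
o,dd=wrays(f,s,[(334,180),(280,150)]); 
M=R.from_rotvec(s['ee_rot']).as_matrix()@f['hand_eye'][:3,:3]
ax=-M[:,2]
for i,(u,v) in enumerate([(334,180),(280,150)]): print(o+dd[i]*d[v,u]/(dd[i]@ax))
g=((H>50)&(H<85)&(S>100))
E
```

```text
ring [ 0.43562608 -0.37964304] 0.055096975410988805 1917
[[ 0.4174 -0.2879  0.0855]
 [ 0.4684 -0.4576  0.0855]
 [ 0.4085 -0.2903  0.0855]
 [ 0.4286 -0.2847  0.0855]
 [ 0.4228 -0.3076  0.0855]
 [ 0.4393 -0.3572  0.0855]
 [ 0.4651 -0.4464  0.0855]]
0.17726818151079793 [ 0.28817175 -0.95757874  0.        ] [ 0.44289542 -0.37275651  0.0855    ]
wood [ 0.44874033 -0.39358204] [-0.28447901  0.95868227] 0.015385159825221541 0.10674291187489268 1664
0.26922008 0.2693483
[ 0.4424857  -0.36918766  0.09004648]
[ 0.39017184 -0.35728209  0.08135784]
```

```bash
python3 - <<'E'
from h import *
plan([0.443,-0.373,0.102],[0.958,0.287])
E
```

```text
t 1.4 tcp [ 0.4326 -0.3816  0.2251] toolx [ 0.966  0.26  -0.   ] z [-3.e-04  2.e-04 -1.e+00] j [-0.74  0.34  1.6  -0.    1.2  -1.01] w 0.0514
lin [ 0.0493 -0.0224  0.4925] rot [-0.0001  0.0001 -0.0089] dist 0.124 rows 2.5
```

Request:
move_arm(
  increments=[
    {"linear": [0.049,-0.022,0.2],"delta_rot": [0,0,-0.009],"claw": 0.5},
    {"linear": [0.049,-0.022,0.3],"delta_rot": [0,0,-0.009],"claw": 0.5},
    {"linear": [0.049,-0.022,0.4],"delta_rot": [0,0,-0.009],"claw": 0.5},
    {"linear": [0.049,-0.022,0.45],"delta_rot": [0,0,-0.009],"claw": 0.5},
    {"linear": [0.049,-0.022,0.49],"delta_rot": [0,0,-0.009],"claw": 0.5},
    {"linear": [0.049,-0.022,0.49],"delta_rot": [0,0,-0.009],"claw": 0.5},
    {"linear": [0.049,-0.022,0.49],"delta_rot": [0,0,-0.009],"claw": 0.0},
    {"linear": [0.049,-0.022,0.49],"delta_rot": [0,0,-0.009],"claw": 0.0},
    {"linear": [0.049,-0.022,0.49],"delta_rot": [0,0,-0.009],"claw": 0.0},
    {"linear": [0.049,-0.022,0.49],"delta_rot": [0,0,-0.009],"claw": 0.0},
    {"linear": [0.049,-0.022,0.49],"delta_rot": [0,0,-0.009],"claw": 0.0},
    {"linear": [0.049,-0.022,0.49],"delta_rot": [0,0,-0.009],"claw": 0.0},
  ],
  newtons=40,
)

```text
time: 2.6
eef_pos: [0.4438, -0.3738, 0.1042]
ee_rot: [3.106, 0.458, 0.003]
force: [-1.3, -0.8, 6.3]
grip_width: 0.0158
```

```bash
python3 - <<'E'
from h import *
f,s=grab('wrist','w2.png'); print(s['force'],s['grip_width'])
s=ctrl.state(); plan([s['eef_pos'][0],s['eef_pos'][1],0.26],[0.958,0.287])
E
```

```text
[-1.29508651 -0.78035883  6.32542434] 0.015773767361334644
t 2.65 tcp [ 0.4437 -0.3738  0.1042] toolx [0.957 0.289 0.001] z [ 0.0021 -0.002  -1.    ] j [-0.72  0.45  1.76 -0.    0.93 -1.01] w 0.0162
lin [ 0.0009  0.0016 -0.6234] rot [ 0.0008 -0.0004  0.0006] dist 0.156 rows 3.1
```

View pics/w2.png

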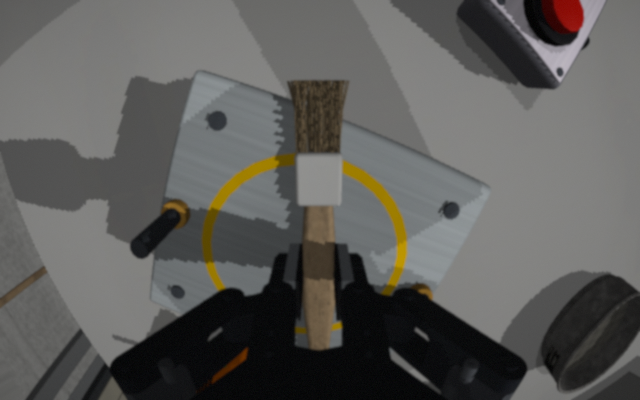

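```bash
python3 - <<'E'
from h import *
a=np.radians(33.4); plan([0.48,-0.14,0.26],[np.sin(a),-np.cos(a)])
E
```

```text
t 2.65 tcp [ 0.4437 -0.3738  0.1042] toolx [0.957 0.289 0.001] z [ 0.0021 -0.002  -1.    ] j [-0.72  0.45  1.76 -0.    0.93 -1.01] w 0.0162
lin [ 0.41  -0.852 -0.625] rot [ 4.000e-04 -9.000e-04  4.077e-01] dist 0.283 rows 8.5
```

Request:
move_arm(
  increments=[
    {"linear": [0,0,-0.1],"delta_rot": [0,0,0],"claw": 0.0},
    {"linear": [0,0,-0.25],"delta_rot": [0,0,0],"claw": 0.0},
    {"linear": [0,0,-0.45],"delta_rot": [0,0,0.0],"claw": 0.0},
    {"linear": [0,0,-0.625],"delta_rot": [0,0,0.04],"claw": 0.0},
    {"linear": [0.06,-0.12,-0.625],"delta_rot": [0,0,0.085],"claw": 0.0},
    {"linear": [0.13,-0.27,-0.625],"delta_rot": [0,0,0.13],"claw": 0.0},
    {"linear": [0.2,-0.42,-0.625],"delta_rot": [0,0,0.175],"claw": 0.0},
    {"linear": [0.27,-0.57,-0.625],"delta_rot": [0,0,0.22],"claw": 0.0},
    {"linear": [0.34,-0.71,-0.625],"delta_rot": [0,0,0.265],"claw": 0.0},
    {"linear": [0.41,-0.852,-0.625],"delta_rot": [0,0,0.31],"claw": 0.0},
    {"linear": [0.41,-0.852,-0.625],"delta_rot": [0,0,0.355],"claw": 0.0},
    {"linear": [0.41,-0.852,-0.625],"delta_rot": [0,0,0.4],"claw": 0.0},
  ],
)

```text
time: 3.85
eef_pos: [0.4795, -0.1381, 0.2589]
ee_rot: [2.782, -1.46, -0.001]
force: [0.3, -0.6, -0.3]
grip_width: 0.0157
```

```bash
python3 - <<'E'
from h import *
a=np.radians(33.4); plan([0.53,0.06,0.26],[np.sin(a),-np.cos(a)]); plan([0.567,0.2265,0.24],[np.sin(a),-np.cos(a)])
E
```

```text
t 3.85 tcp [ 0.4795 -0.1381  0.2589] toolx [ 0.568 -0.823 -0.   ] z [-5.e-04  1.e-04 -1.e+00] j [-0.3   0.19  1.72 -0.    1.23  0.66] w 0.0157
lin [-0.5376 -0.6163 -0.0043] rot [0.0001 0.0001 0.0067] dist 0.204 rows 4.1
t 3.85 tcp [ 0.4795 -0.1381  0.2589] toolx [ 0.568 -0.823 -0.   ] z [-5.e-04  1.e-04 -1.e+00] j [-0.3   0.19  1.72 -0.    1.23  0.66] w 0.0157
lin [-1.0016 -1.1164  0.0757] rot [0.0001 0.0001 0.0067] dist 0.375 rows 7.5
```

Request:
move_arm(
  increments=[
    {"linear": [-0.1,-0.11,0],"delta_rot": [0,0,0.007],"claw": 0.0},
    {"linear": [-0.22,-0.25,0],"delta_rot": [0,0,0.007],"claw": 0.0},
    {"linear": [-0.35,-0.39,0],"delta_rot": [0,0,0.007],"claw": 0.0},
    {"linear": [-0.48,-0.53,0],"delta_rot": [0,0,0.007],"claw": 0.0},
    {"linear": [-0.61,-0.68,0],"delta_rot": [0,0,0.007],"claw": 0.0},
    {"linear": [-0.73,-0.82,0],"delta_rot": [0,0,0.007],"claw": 0.0},
    {"linear": [-0.84,-0.93,0],"delta_rot": [0,0,0.007],"claw": 0.0},
    {"linear": [-0.9,-0.99,0],"delta_rot": [0,0,0.007],"claw": 0.0},
    {"linear": [-0.9,-0.99,0],"delta_rot": [0,0,0.007],"claw": 0.0},
    {"linear": [-0.9,-0.99,0],"delta_rot": [0,0,0.007],"claw": 0.0},
  ],
)

```text
time: 4.85
eef_pos: [0.5542, 0.1862, 0.2585]
ee_rot: [2.767, -1.484, -0.001]
force: [0.6, -0.7, -1.4]
grip_width: 0.016
```

```bash
python3 - <<'E'
from h import *
f,s=grab('wrist','w3.png'); np.savez('w3.npz',**f,eef_pos=s['eef_pos'],ee_rot=s['ee_rot']); print(s['force'],s['grip_width'],s['time'],s['eef_pos'])
a=np.radians(33.4); plan([0.567,0.2265,0.05],[np.sin(a),-np.cos(a)])
E
```

```text
[ 0.60359013 -0.74411482 -1.39850203] 0.01598417219976559 4.85 [0.55415142 0.18622981 0.25854309]
t 4.9 tcp [0.5542 0.1856 0.2587] toolx [ 0.552 -0.834  0.   ] z [-0.001 -0.001 -1.   ] j [ 0.3   0.33  1.53 -0.    1.29  1.29] w 0.0158
lin [-0.1083 -0.1342  0.8346] rot [ 0.0004 -0.0001  0.0007] dist 0.213 rows 4.3
```

View pics/w3.png

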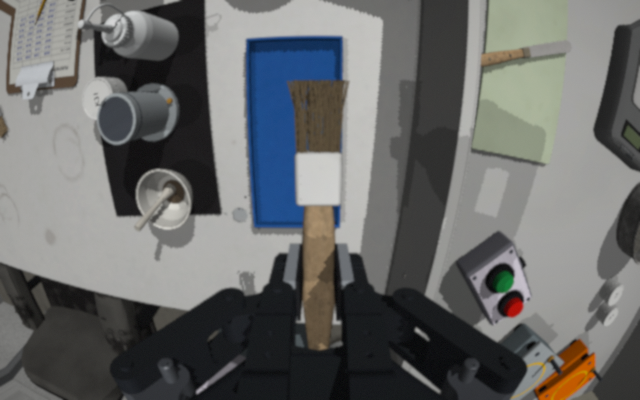

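```bash
python3 - <<'E'
from h import *
f=dict(np.load('w3.npz')); s=f
W=wplane(f,s,[(246,39),(342,37),(254,230),(342,228)],0.016)[:,:2]; print(W.round(4)); print(W.mean(0))
for i,j in [(0,1),(2,3),(0,2),(1,3)]: e=W[j]-W[i];print(np.linalg.norm(e).round(4),np.degrees(np.arctan2(e[1],e[0])).round(1))
E
```

```text
[[0.6338 0.3402]
 [0.6954 0.2465]
 [0.4319 0.2065]
 [0.499  0.1117]]
[0.56500251 0.2262239 ]
0.1121 -56.7
0.1162 -54.7
0.2421 -146.5
0.2382 -145.5
```

Request:
move_arm(
  increments=[
    {"linear": [-0.108,-0.134,0.1],"delta_rot": [0,0,0],"claw": 0.0},
    {"linear": [-0.108,-0.134,0.3],"delta_rot": [0,0,0],"claw": 0.0},
    {"linear": [-0.108,-0.134,0.5],"delta_rot": [0,0,0],"claw": 0.0},
    {"linear": [-0.108,-0.134,0.68],"delta_rot": [0,0,0],"claw": 0.0},
    {"linear": [-0.108,-0.134,0.8],"delta_rot": [0,0,0],"claw": 0.0},
    {"linear": [-0.108,-0.134,0.86],"delta_rot": [0,0,0],"claw": 0.0},
    {"linear": [-0.108,-0.134,0.89],"delta_rot": [0,0,0],"claw": 0.0},
    {"linear": [-0.108,-0.134,0.905],"delta_rot": [0,0,0],"claw": 0.0},
    {"linear": [-0.108,-0.134,0.912],"delta_rot": [0,0,0],"claw": 0.0},
    {"linear": [-0.108,-0.134,0.912],"delta_rot": [0,0,0],"claw": 0.0},
  ],
)

```text
time: 5.9
eef_pos: [0.568, 0.2265, 0.0335]
ee_rot: [-2.767, 1.487, -0.002]
force: [-1.8, -1.9, 6.1]
grip_width: 0.0157
```

```bash
python3 - <<'E'
from h import *
f,s=grab('wrist','w4.png'); print(s['force'],s['grip_width'],s['time'],s['eef_pos'])
E
```

```text
[-1.77691333 -1.8688175   6.0764031 ] 0.01568720668507429 5.9 [0.5679988 0.2264545 0.0334522]
```

View pics/w4.png

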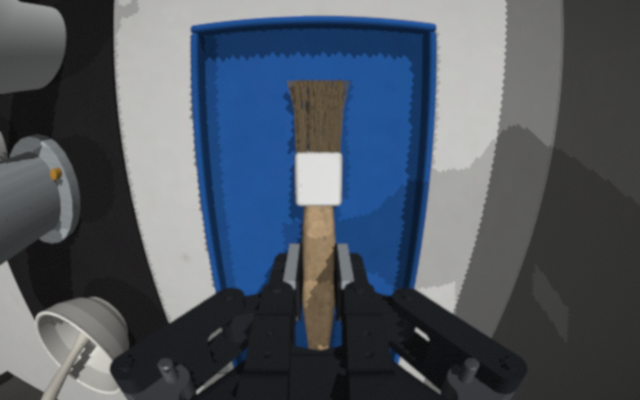

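Request:
move_arm(
  increments=[
    {"linear": [0,0,-0.005],"delta_rot": [0,0,0],"claw": 0.3},
    {"linear": [0,0,-0.005],"delta_rot": [0,0,0],"claw": 0.45},
    {"linear": [0,0,-0.005],"delta_rot": [0,0,0],"claw": 0.45},
    {"linear": [0,0,-0.005],"delta_rot": [0,0,0],"claw": 0.45},
    {"linear": [0,0,-0.1],"delta_rot": [0,0,0],"claw": 0.45},
    {"linear": [0,0,-0.3],"delta_rot": [0,0,0],"claw": 0.45},
    {"linear": [0,0,-0.5],"delta_rot": [0,0,0],"claw": 0.6},
    {"linear": [0,0,-0.7],"delta_rot": [0,0,0],"claw": 0.8},
    {"linear": [0,0,-0.85],"delta_rot": [0,0,0],"claw": 1.0},
    {"linear": [0,0,-0.85],"delta_rot": [0,0,0],"claw": 1.0},
  ],
)

```text
time: 6.95
eef_pos: [0.5702, 0.2284, 0.2503]
ee_rot: [-2.759, 1.482, -0.013]
force: [-0.4, 1.0, 0.2]
grip_width: 0.0852
```

```bash
python3 - <<'E'
from h import *
f,s=grab('wrist','w5.png'); np.savez('w5.npz',**f,eef_pos=s['eef_pos'],ee_rot=s['ee_rot']); print(s['force'],s['grip_width'],s['time'],s['eef_pos'])
E
```

```text
[-0.43376652  1.04841021  0.19249721] 0.08516335563262871 6.95 [0.57024749 0.22840352 0.25027786]
```

View pics/w5.png

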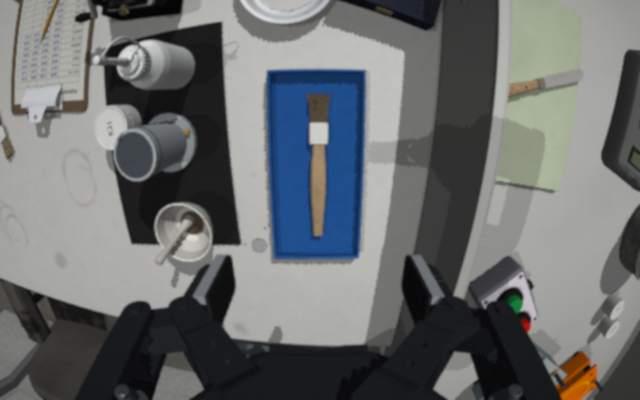

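Request:
move_arm(
  increments=[
    {"linear": [-0.2,0.06,0],"delta_rot": [0,0,0],"claw": 1.0},
    {"linear": [-0.4,0.12,0],"delta_rot": [0,0,0],"claw": 1.0},
    {"linear": [-0.6,0.2,0],"delta_rot": [0,0,0],"claw": 1.0},
    {"linear": [-0.75,0.24,0],"delta_rot": [0,0,0],"claw": 1.0},
    {"linear": [-0.75,0.24,0],"delta_rot": [0,0,0],"claw": 1.0},
    {"linear": [-0.75,0.24,0],"delta_rot": [0,0,0],"claw": 1.0},
    {"linear": [-0.75,0.24,0],"delta_rot": [0,0,0],"claw": 1.0},
  ],
)

```text
time: 7.7
eef_pos: [0.4144, 0.3499, 0.2425]
ee_rot: [2.766, -1.486, -0.0]
force: [-0.1, -0.1, -0.7]
grip_width: 0.0854
```

```bash
python3 - <<'E'
from h import *
f,s=grab('wrist','w6.png'); np.savez('w6.npz',**f,eef_pos=s['eef_pos'],ee_rot=s['ee_rot']); print(s['force'],s['grip_width'],s['time'],s['eef_pos'],s['joint_positions'].round(2))
E
```

```text
[-0.13845355 -0.08449689 -0.70148211] 0.08540047947316952 7.7 [0.41440891 0.34985246 0.24246585] [ 0.68  0.27  1.65 -0.    1.22  1.67]
```

View pics/w6.png

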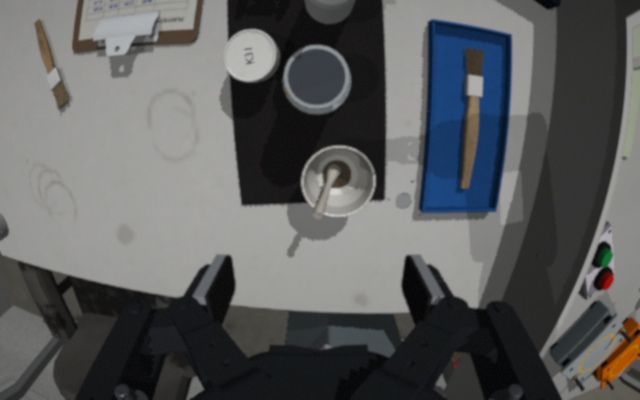

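```bash
cat > mm.py <<'E'
from h import *
import sys
f=dict(np.load(sys.argv[1])); s=f
def circ(uvs,z):
    W=wplane(f,s,uvs,z)[:,:2];A=np.c_[2*W,np.ones(len(W))];q=np.linalg.lstsq(A,(W**2).sum(1),rcond=None)[0];c=q[:2];return c,np.sqrt(q[2]+c@c)
E
python3 - w6.npz <<'E'
exec(open('mm.py').read())
M=R.from_rotvec(s['ee_rot']).as_matrix()@f['hand_eye'][:3,:3]; ax=-M[:,2]
def pt(u,v):
    o,d=wrays(f,s,[(u,v)]); return (o+d[0]*f['depth'][v,u]/(d[0]@ax)).round(4)
print('mould d',pt(317,80),'tin',pt(251,55),'mat',pt(270,130))
W=wplane(f,s,[(317,80)],0.093);print(W)
im=f['frame']; cv2.imwrite('pics/w6c.png',cv2.resize(im[0:230,215:400,::-1],None,fx=3.2,fy=2.6,interpolation=cv2.INTER_CUBIC))
W=wplane(f,s,[(231,30),(241,203),(384,30),(384,200)],0.003)[:,:2]
for i,j in [(0,1),(2,3),(0,2),(1,3)]: e=W[j]-W[i];print(np.linalg.norm(e).round(4),np.degrees(np.arctan2(e[1],e[0])).round(1))
g=cv2.cvtColor(im,cv2.COLOR_RGB2GRAY)
E
```

```text
mould d [0.4928 0.4025 0.0992] tin [0.4811 0.4757 0.0465] mat [0.4183 0.4187 0.0099]
[[0.49303581 0.40264532 0.093     ]]
0.2152 -145.5
0.209 -144.5
0.1785 -57.2
0.182 -55.2
```

View pics/w6c.png

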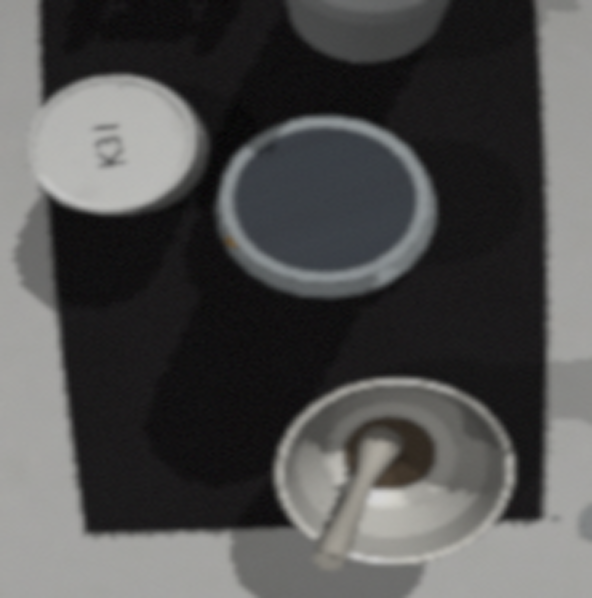

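```bash
python3 - w6.npz <<'E'
exec(open('mm.py').read())
im=f['frame']; g=cv2.GaussianBlur(cv2.cvtColor(im,cv2.COLOR_RGB2GRAY),(3,3),0)
print(g[77,290:345], im[77,317], im[77,286])
m=((g>45)&(g<85)).astype(np.uint8); m[:, :285]=0;m[:,352:]=0;m[:46]=0;m[112:]=0
m=cv2.morphologyEx(m,cv2.MORPH_OPEN,np.ones((5,5),np.uint8))
n,l,st,c=cv2.connectedComponentsWithStats(m);i=l[77,317];print(st[i],c[i])
ct=max(cv2.findContours((l==i).astype(np.uint8),cv2.RETR_EXTERNAL,cv2.CHAIN_APPROX_NONE)[0],key=cv2.contourArea).reshape(-1,2)
for z in (.093,.098): print(circ(cv2.convexHull(ct).reshape(-1,2),z))
# tin and mortar
print('tin',circ([(226,55),(277,52),(249,29),(250,81)],.044), wplane(f,s,[(251,56)],.044))
print('mortar',circ([(301,180),(376,178),(338,146),(339,215)],.054))
print('bottle px bottom edge', wplane(f,s,[(329,24)],.02))
E
```

```text
[65 63 63 63 63 63 63 63 62 62 62 62 62 62 62 62 62 62 63 63 62 62 62 62
 62 62 62 61 62 62 62 62 62 62 62 62 62 62 62 61 61 61 61 61 61 61 62 62
 62 62 62 62 63 70 88] [57 61 67] [134 140 142]
[ 289   50   55   54 2376] [315.91919192  76.23737374]
(array([0.49543444, 0.4054335 ]), np.float64(0.024067381331234827))
(array([0.49520945, 0.40524978]), np.float64(0.023627655062331953))
tin (array([0.48143525, 0.47652613]), np.float64(0.02763016209868761)) [[0.48016997 0.47573271 0.044     ]]
mortar (array([0.41960482, 0.32663509]), np.float64(0.03888983051697066))
bottle px bottom edge [[0.556352   0.42908717 0.02      ]]
```

```bash
python3 - w6.npz <<'E'
exec(open('mm.py').read())
a=np.radians(-40); plan([.495,.405,.15],[np.cos(a),np.sin(a)]); plan([.495,.405,.065],[np.cos(a),np.sin(a)])
f=dict(np.load('w1.npz'));s=f
W=wplane(f,s,[(237,163),(397,213)],.082);print(W); e=W[1]-W[0];print(np.linalg.norm(e),np.degrees(np.arctan2(e[1],e[0])),W.mean(0))
E
```

```text
t 7.75 tcp [0.4148 0.3497 0.2427] toolx [ 0.551 -0.834  0.001] z [-8.0e-04 -1.3e-03 -1.0e+00] j [ 0.68  0.27  1.65 -0.    1.22  1.67] w 0.0855
lin [-0.0081 -0.3903  0.3701] rot [ 0.0005 -0.0001 -0.092 ] dist 0.134 rows 2.7
t 7.75 tcp [0.4148 0.3497 0.2427] toolx [ 0.551 -0.834  0.001] z [-8.0e-04 -1.3e-03 -1.0e+00] j [ 0.68  0.27  1.65 -0.    1.22  1.67] w 0.0855
lin [-0.0083 -0.3908  0.7101] rot [ 0.0005 -0.0001 -0.092 ] dist 0.203 rows 4.1
[[ 0.35469944 -0.37832298  0.082     ]
 [ 0.51057655 -0.38656622  0.082     ]]
0.1560949263758124 -3.027150151365815 [ 0.43263799 -0.3824446   0.082     ]
```

Request:
move_arm(
  increments=[
    {"linear": [0,0,0],"delta_rot": [0,0,-0.56],"claw": 1.0},
    {"linear": [0,-0.1,0],"delta_rot": [0,0,-0.56],"claw": 1.0},
    {"linear": [0,-0.2,0],"delta_rot": [0,0,-0.56],"claw": 1.0},
    {"linear": [-0.008,-0.3,0],"delta_rot": [0,0,-0.56],"claw": 1.0},
    {"linear": [-0.008,-0.39,0],"delta_rot": [0,0,-0.56],"claw": 1.0},
    {"linear": [-0.008,-0.39,0],"delta_rot": [0,0,-0.56],"claw": 1.0},
    {"linear": [-0.008,-0.39,0],"delta_rot": [0,0,-0.56],"claw": 1.0},
    {"linear": [-0.008,-0.39,0],"delta_rot": [0,0,-0.56],"claw": 1.0},
    {"linear": [-0.008,-0.39,0],"delta_rot": [0,0,-0.56],"claw": 1.0},
    {"linear": [-0.008,-0.39,0],"delta_rot": [0,0,-0.56],"claw": 1.0},
    {"linear": [-0.008,-0.39,0],"delta_rot": [0,0,-0.56],"claw": 1.0},
    {"linear": [-0.008,-0.39,0],"delta_rot": [0,0,-0.56],"claw": 1.0},
  ],
)

```text
time: 8.95
eef_pos: [0.4956, 0.4047, 0.2428]
ee_rot: [2.907, 1.189, -0.001]
force: [0.2, 0.4, 0.8]
grip_width: 0.0854
```

```bash
python3 - w6.npz <<'E'
exec(open('mm.py').read())
a=np.radians(140); 
plan([.495,.405,.24],[np.cos(a),np.sin(a)],flip=False)
E
```

```text
t 8.95 tcp [0.4956 0.4047 0.2428] toolx [ 0.714  0.701 -0.001] z [-5.e-04 -8.e-04 -1.e+00] j [ 0.67  0.43  1.42 -0.    1.3  -0.11] w 0.0854
lin [-0.0008 -0.0025  0.0113] rot [-2.000e-04  3.000e-04 -5.307e-01] dist 0.003 rows 11.1
```

Request:
move_arm(
  increments=[
    {"linear": [0,0,0],"delta_rot": [0,0,-0.531],"claw": 1.0},
    {"linear": [0,0,0],"delta_rot": [0,0,-0.531],"claw": 1.0},
    {"linear": [0,0,0],"delta_rot": [0,0,-0.531],"claw": 1.0},
    {"linear": [0,0,0],"delta_rot": [0,0,-0.531],"claw": 1.0},
    {"linear": [0.1,0,0],"delta_rot": [0,0,-0.531],"claw": 1.0},
    {"linear": [0.2,0,0],"delta_rot": [0,0,-0.531],"claw": 1.0},
    {"linear": [0.3,0,0],"delta_rot": [0,0,-0.531],"claw": 1.0},
    {"linear": [0.4,0,0],"delta_rot": [0,0,-0.531],"claw": 1.0},
    {"linear": [0.4,0,0],"delta_rot": [0,0,-0.531],"claw": 1.0},
    {"linear": [0.4,0,0],"delta_rot": [0,0,-0.531],"claw": 1.0},
    {"linear": [0.4,0,0],"delta_rot": [0,0,-0.531],"claw": 1.0},
    {"linear": [0.4,0,0],"delta_rot": [0,0,-0.531],"claw": 1.0},
  ],
)

```text
time: 10.15
eef_pos: [0.5672, 0.4746, 0.2425]
ee_rot: [-1.079, -2.95, 0.002]
force: [-0.8, 0.2, -0.3]
grip_width: 0.0855
```

```bash
python3 - <<'E'
from h import *
f,s=grab('wrist','w7.png'); np.savez('w7.npz',**f,eef_pos=s['eef_pos'],ee_rot=s['ee_rot']); print(s['force'],s['grip_width'],s['time'],s['eef_pos'],s['joint_positions'].round(2))
E
```

```text
[-0.80961548  0.23645423 -0.31906738] 0.0855329276715066 10.15 [0.56715274 0.47455366 0.24252134] [ 0.68  0.59  1.13 -0.    1.42 -1.76]
```

View pics/w7.png

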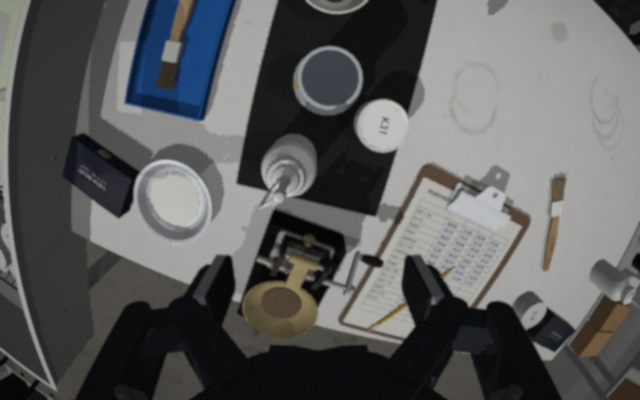

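```bash
python3 - w7.npz <<'E'
exec(open('mm.py').read())
im=f['frame']; g=cv2.GaussianBlur(cv2.cvtColor(im,cv2.COLOR_RGB2GRAY),(3,3),0)
print(g[79,325],g[79,300:308],g[79,350:360])
lo=int(g[79,325])
m=(abs(g.astype(int)-lo)<14).astype(np.uint8); m[:, :292]=0;m[:,364:]=0;m[:42]=0;m[115:]=0
m=cv2.morphologyEx(m,cv2.MORPH_OPEN,np.ones((5,5),np.uint8))
n,l,st,c=cv2.connectedComponentsWithStats(m);i=l[79,325];print(st[i],c[i])
ct=max(cv2.findContours((l==i).astype(np.uint8),cv2.RETR_EXTERNAL,cv2.CHAIN_APPROX_NONE)[0],key=cv2.contourArea).reshape(-1,2)
c,r=circ(cv2.convexHull(ct).reshape(-1,2),.098); print(c,r)
print('tin',circ([(355,125),(409,125),(382,98),(382,153)],.044))
M=R.from_rotvec(s['ee_rot']).as_matrix()@f['hand_eye'][:3,:3]; ax=-M[:,2]
o,d=wrays(f,s,[(328,79)]); print(o+d[0]*f['depth'][79,328]/(d[0]@ax))
a=np.radians(140)
for z in(.15,.065): plan([*c,z],[np.cos(a),np.sin(a)],flip=False)
c=np.array([.4945,.4045])
E
```

```text
65 [137 113  87  71  65  64  64  64] [ 66  65  65  65  65  65  68  80 105 131]
[ 303   52   54   52 2261] [329.70632464  77.70101725]
[0.49515316 0.40513323] 0.02312171157757807
tin (array([0.48072321, 0.47771205]), np.float64(0.029376528232003846))
[0.49713817 0.40503447 0.09865808]
t 10.2 tcp [0.5669 0.4747 0.2427] toolx [-0.763  0.646 -0.   ] z [-6.e-04 -8.e-04 -1.e+00] j [ 0.68  0.59  1.13 -0.    1.42 -1.76] w 0.0853
lin [ 0.0392 -0.3975  0.3713] rot [-0.0003  0.     -0.0015] dist 0.136 rows 2.7
t 10.2 tcp [0.5669 0.4747 0.2427] toolx [-0.763  0.646 -0.   ] z [-6.e-04 -8.e-04 -1.e+00] j [ 0.68  0.59  1.13 -0.    1.42 -1.76] w 0.0853
lin [ 0.0392 -0.3971  0.7113] rot [-0.0003  0.     -0.0015] dist 0.204 rows 4.1
```

Request:
move_arm(
  increments=[
    {"linear": [0.039,-0.2,0],"delta_rot": [0,0,0],"claw": 1.0},
    {"linear": [0.039,-0.397,0],"delta_rot": [0,0,0],"claw": 1.0},
    {"linear": [0.039,-0.397,0],"delta_rot": [0,0,0],"claw": 1.0},
    {"linear": [0.039,-0.397,0.1],"delta_rot": [0,0,0],"claw": 1.0},
    {"linear": [0.039,-0.397,0.25],"delta_rot": [0,0,0],"claw": 1.0},
    {"linear": [0.039,-0.397,0.37],"delta_rot": [0,0,0],"claw": 1.0},
    {"linear": [0.039,-0.397,0.37],"delta_rot": [0,0,0],"claw": 1.0},
    {"linear": [0.039,-0.397,0.37],"delta_rot": [0,0,0],"claw": 1.0},
  ],
)

```text
time: 11.0
eef_pos: [0.4952, 0.4063, 0.1514]
ee_rot: [1.08, 2.95, 0.0]
force: [0.3, 0.2, 1.2]
grip_width: 0.0852
```

```bash
python3 - <<'E'
from h import *
f,s=grab('wrist','w8.png'); np.savez('w8.npz',**f,eef_pos=s['eef_pos'],ee_rot=s['ee_rot'])
a=np.radians(140); plan([.4952,.4051,.065],[np.cos(a),np.sin(a)],flip=False)
E
```

```text
t 11.05 tcp [0.4957 0.4068 0.1526] toolx [-0.764  0.645 -0.001] z [ 0.0023  0.0017 -1.    ] j [ 0.67  0.49  1.55 -0.    1.1  -1.77] w 0.0854
lin [-0.0027 -0.0073  0.3504] rot [ 0.0009  0.0002 -0.001 ] dist 0.088 rows 1.8
```

View pics/w8.png

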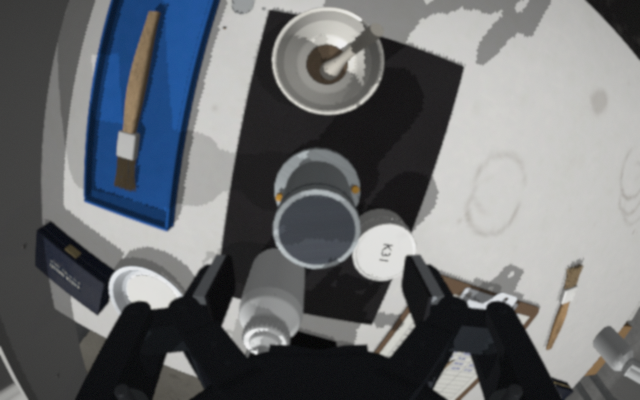

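Request:
move_arm(
  increments=[
    {"linear": [0,0,0.1],"delta_rot": [0,0,0],"claw": 1.0},
    {"linear": [0,0,0.2],"delta_rot": [0,0,0],"claw": 1.0},
    {"linear": [0,0,0.28],"delta_rot": [0,0,0],"claw": 1.0},
    {"linear": [0,0,0.336],"delta_rot": [0,0,0],"claw": 1.0},
    {"linear": [0,0,0.336],"delta_rot": [0,0,0],"claw": 1.0},
  ],
)

```text
time: 11.55
eef_pos: [0.4944, 0.4062, 0.0666]
ee_rot: [-1.078, -2.951, 0.001]
force: [0.5, 0.6, 0.2]
grip_width: 0.0855
```

```bash
python3 - <<'E'
from h import *
f,s=grab('wrist','w9.png'); print(s['force'])
a=np.radians(140); plan([.4952,.4051,.066],[np.cos(a),np.sin(a)],flip=False)
E
```

```text
[0.45968616 0.63959015 0.21359524]
t 11.6 tcp [0.4949 0.4066 0.0677] toolx [-0.765  0.644 -0.   ] z [ 8.e-04  5.e-04 -1.e+00] j [ 0.67  0.57  1.64 -0.    0.93 -1.77] w 0.0854
lin [-0.0047 -0.0038  0.0067] rot [ 0.0003  0.0001 -0.0007] dist 0.002 rows 0.0
```

View pics/w9.png

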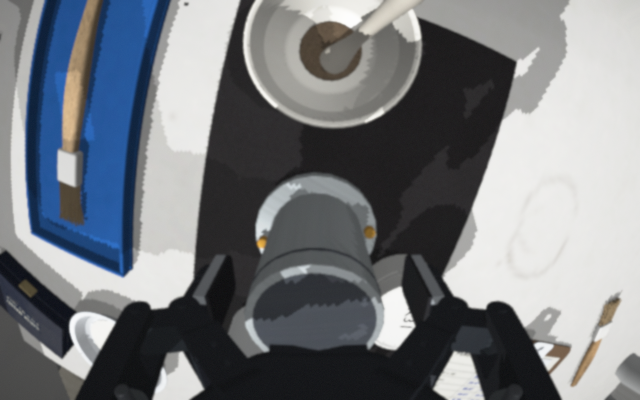

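Request:
move_arm(
  increments=[
    {"linear": [0,0,0],"delta_rot": [0,0,0],"claw": 0.6},
    {"linear": [0,0,0],"delta_rot": [0,0,0],"claw": 0.5},
    {"linear": [0,0,0],"delta_rot": [0,0,0],"claw": 0.4},
    {"linear": [0,0,0],"delta_rot": [0,0,0],"claw": 0.4},
    {"linear": [0,0,0],"delta_rot": [0,0,0],"claw": 0.4},
    {"linear": [0,0,0],"delta_rot": [0,0,0],"claw": 0.4},
  ],
  newtons=70,
)

```text
time: 12.2
eef_pos: [0.4955, 0.4069, 0.0689]
ee_rot: [1.076, 2.949, 0.005]
force: [0.3, -0.0, 7.4]
grip_width: 0.0541
```

Request:
move_arm(
  increments=[
    {"linear": [0,0,-0.04],"delta_rot": [0,0,0],"claw": 0.4},
    {"linear": [0,0,-0.1],"delta_rot": [0,0,0],"claw": 0.4},
    {"linear": [0,0,-0.2],"delta_rot": [0,0,0],"claw": 0.4},
    {"linear": [0,0,-0.35],"delta_rot": [0,0,0],"claw": 0.4},
    {"linear": [0,0,-0.5],"delta_rot": [0,0,0],"claw": 0.4},
    {"linear": [0,0,-0.65],"delta_rot": [0,0,0],"claw": 0.4},
    {"linear": [0,0,-0.8],"delta_rot": [0,0,0],"claw": 0.4},
    {"linear": [0,0,-0.9],"delta_rot": [0,0,0],"claw": 0.4},
    {"linear": [0,0,-0.9],"delta_rot": [0,0,0],"claw": 0.4},
  ],
)

```text
time: 13.1
eef_pos: [0.4951, 0.4071, 0.296]
ee_rot: [1.076, 2.948, 0.01]
force: [1.0, 0.4, -4.3]
grip_width: 0.0541
```

```bash
python3 - <<'E'
from h import *
f,s=grab('wrist','w10.png'); print(s['force'])
plan([.46,.18,.29],[0.05,1],flip=True)
E
```

```text
[ 0.96787804  0.44330957 -4.32715402]
t 13.15 tcp [0.4943 0.4063 0.2929] toolx [-0.765  0.644 -0.   ] z [ 0.0014  0.0012 -1.    ] j [ 0.67  0.4   1.33  0.    1.41 -1.77] w 0.0539
lin [-0.4781 -0.7809  0.0102] rot [ 6.000e-04 -2.000e-04  2.932e-01] dist 0.229 rows 6.1
```

View pics/w10.png

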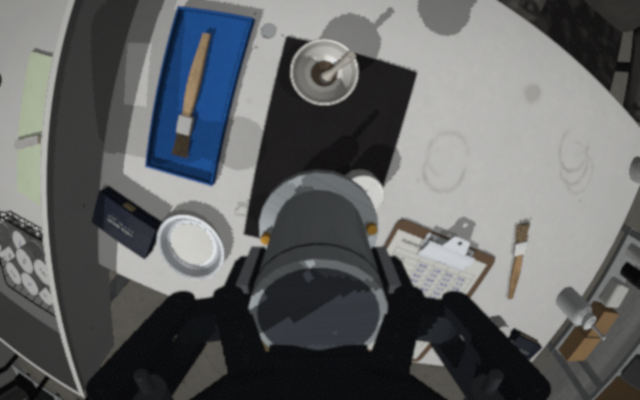

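Request:
move_arm(
  increments=[
    {"linear": [-0.03,-0.05,0],"delta_rot": [0,0,0.02],"claw": 0.4},
    {"linear": [-0.08,-0.13,0],"delta_rot": [0,0,0.05],"claw": 0.4},
    {"linear": [-0.14,-0.23,0],"delta_rot": [0,0,0.09],"claw": 0.4},
    {"linear": [-0.2,-0.33,0],"delta_rot": [0,0,0.13],"claw": 0.4},
    {"linear": [-0.26,-0.43,0],"delta_rot": [0,0,0.17],"claw": 0.4},
    {"linear": [-0.32,-0.53,0],"delta_rot": [0,0,0.2],"claw": 0.4},
    {"linear": [-0.38,-0.62,0],"delta_rot": [0,0,0.23],"claw": 0.4},
    {"linear": [-0.44,-0.72,0],"delta_rot": [0,0,0.26],"claw": 0.4},
    {"linear": [-0.478,-0.78,0],"delta_rot": [0,0,0.28],"claw": 0.4},
    {"linear": [-0.478,-0.78,0],"delta_rot": [0,0,0.293],"claw": 0.4},
  ],
)

```text
time: 14.15
eef_pos: [0.458, 0.1774, 0.2892]
ee_rot: [-2.279, -2.16, 0.011]
force: [0.7, -0.1, -5.7]
grip_width: 0.0541
```

```bash
python3 - <<'E'
from h import *
plan([.44,-.06,.29],[0.05,1],flip=True)
plan([.436,-.380,.29],[0.05,1],flip=True)
E
```

```text
t 14.15 tcp [0.458  0.1774 0.2892] toolx [ 0.054  0.999 -0.004] z [-0.0062 -0.0034 -1.    ] j [ 0.35  0.17  1.67 -0.    1.31 -1.17] w 0.0541
lin [-9.521e-01 -2.080e-02  4.000e-04] rot [-0.0019  0.0012 -0.0013] dist 0.238 rows 4.8
t 14.15 tcp [0.458  0.1774 0.2892] toolx [ 0.054  0.999 -0.004] z [-0.0062 -0.0034 -1.    ] j [ 0.35  0.17  1.67 -0.    1.31 -1.17] w 0.0541
lin [-2.2311  0.0321  0.0048] rot [-0.0019  0.0012 -0.0013] dist 0.558 rows 11.2
```

Request:
move_arm(
  increments=[
    {"linear": [-0.05,0,0],"delta_rot": [0,0,0],"claw": 0.4},
    {"linear": [-0.14,0,0],"delta_rot": [0,0,0],"claw": 0.4},
    {"linear": [-0.26,0,0],"delta_rot": [0,0,0],"claw": 0.4},
    {"linear": [-0.39,0,0],"delta_rot": [0,0,0],"claw": 0.4},
    {"linear": [-0.52,0,0],"delta_rot": [0,0,0],"claw": 0.4},
    {"linear": [-0.65,0,0],"delta_rot": [0,0,0],"claw": 0.4},
    {"linear": [-0.78,0,0],"delta_rot": [0,0,0],"claw": 0.4},
    {"linear": [-0.9,0,0],"delta_rot": [0,0,0],"claw": 0.4},
    {"linear": [-1.0,0,0],"delta_rot": [0,0,0],"claw": 0.4},
  ],
)

```text
time: 15.05
eef_pos: [0.4463, -0.0713, 0.2903]
ee_rot: [-2.273, -2.165, 0.005]
force: [0.4, 0.3, -5.6]
grip_width: 0.0545
```

Request:
move_arm(
  increments=[
    {"linear": [-0.1,0,0],"delta_rot": [0,0,0],"claw": 0.4},
    {"linear": [-0.22,0,0],"delta_rot": [0,0,0],"claw": 0.4},
    {"linear": [-0.35,0,0],"delta_rot": [0,0,0],"claw": 0.4},
    {"linear": [-0.48,0.0,0],"delta_rot": [0,0,0],"claw": 0.4},
    {"linear": [-0.61,0.02,0],"delta_rot": [0,0,0],"claw": 0.4},
    {"linear": [-0.74,0.03,0],"delta_rot": [0,0,0],"claw": 0.4},
    {"linear": [-0.86,0.03,0],"delta_rot": [0,0,0],"claw": 0.4},
    {"linear": [-0.95,0.03,0],"delta_rot": [0,0,0],"claw": 0.4},
    {"linear": [-1.0,0.03,0],"delta_rot": [0,0,0],"claw": 0.4},
    {"linear": [-1.0,0.03,0],"delta_rot": [0,0,0],"claw": 0.4},
    {"linear": [-1.0,0.03,0],"delta_rot": [0,0,0],"claw": 0.4},
  ],
)

```text
time: 16.15
eef_pos: [0.4425, -0.3187, 0.2912]
ee_rot: [-2.273, -2.164, -0.001]
force: [-0.1, -0.1, -5.8]
grip_width: 0.054
```

```bash
python3 - <<'E'
from h import *
f,s=grab('wrist','w11.png'); print(s['force'])
np.savez('w11.npz',**f,eef_pos=s['eef_pos'],ee_rot=s['ee_rot'])
t,_=grab('top','t11.png'); print(ctrl.state()['time'])
plan([.436,-.380,.16],[0.05,1],flip=True)
c=t['frame'][150:280,340:500,::-1]; cv2.imwrite('pics/t11c.png',cv2.resize(c,None,fx=4,fy=4,interpolation=cv2.INTER_CUBIC))
E
```

```text
[-0.13778953 -0.10811677 -5.82247919]
16.25
t 16.25 tcp [ 0.4429 -0.3184  0.2919] toolx [0.048 0.999 0.001] z [-5.e-04  1.e-03 -1.e+00] j [-0.64  0.25  1.56  0.    1.33 -2.17] w 0.0541
lin [-0.2481 -0.0153  0.5272] rot [-0.0002 -0.0003  0.0006] dist 0.146 rows 2.9
```

View pics/w11.png

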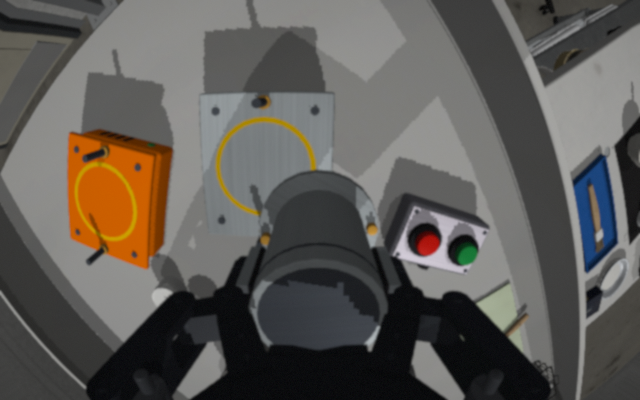

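```bash
python3 - w11.npz <<'E'
exec(open('mm.py').read())
im=f['frame']; H,S,V=[a.astype(int) for a in cv2.split(cv2.cvtColor(im,cv2.COLOR_RGB2HSV))]
m=(H>20)&(H<30)&(S>110); m[:, :205]=0;m[:, 330:]=0;m[:112]=0;m[225:]=0
m[:125,250:275]=0
ys,xs=np.nonzero(m); W=wplane(f,s,np.c_[xs,ys],0.08)[:,:2]
for _ in range(6):
    A=np.c_[2*W,np.ones(len(W))];q=np.linalg.lstsq(A,(W**2).sum(1),rcond=None)[0];c=q[:2];r=np.sqrt(q[2]+c@c); W=W[abs(np.linalg.norm(W-c,axis=1)-r)<.004]
print('ring',c,r,len(W))
M=R.from_rotvec(s['ee_rot']).as_matrix()@f['hand_eye'][:3,:3]; ax=-M[:,2]
for u,v in [(215,180),(240,150)]:
    o,d=wrays(f,s,[(u,v)]); print(o+d[0]*f['depth'][v,u]/(d[0]@ax))
E
```

```text
ring [ 0.43569674 -0.37954569] 0.055049313831938444 961
[ 0.4462238  -0.43966315  0.08014242]
[ 0.41302239 -0.4047072   0.08162598]
```

Request:
move_arm(
  increments=[
    {"linear": [-0.08,-0.01,0.05],"delta_rot": [0,0,0],"claw": 0.4},
    {"linear": [-0.17,-0.012,0.12],"delta_rot": [0,0,0],"claw": 0.4},
    {"linear": [-0.248,-0.012,0.2],"delta_rot": [0,0,0],"claw": 0.4},
    {"linear": [-0.248,-0.012,0.32],"delta_rot": [0,0,0],"claw": 0.4},
    {"linear": [-0.248,-0.012,0.43],"delta_rot": [0,0,0],"claw": 0.4},
    {"linear": [-0.248,-0.012,0.51],"delta_rot": [0,0,0],"claw": 0.4},
    {"linear": [-0.248,-0.012,0.54],"delta_rot": [0,0,0],"claw": 0.4},
    {"linear": [-0.248,-0.012,0.54],"delta_rot": [0,0,0],"claw": 0.4},
    {"linear": [-0.248,-0.012,0.54],"delta_rot": [0,0,0],"claw": 0.4},
  ],
)

```text
time: 17.15
eef_pos: [0.4377, -0.3815, 0.1583]
ee_rot: [2.273, 2.165, 0.0]
force: [0.2, -0.4, -4.9]
grip_width: 0.054
```

```bash
python3 - <<'E'
from h import *
f,s=grab('wrist','w12.png'); print(s['force'])
plan([.436,-.380,.142],[0.05,1],flip=True)
E
```

```text
[ 0.22214125 -0.40120966 -4.91638473]
t 17.2 tcp [ 0.4378 -0.3818  0.1587] toolx [ 0.049  0.999 -0.002] z [ 0.0024 -0.0021 -1.    ] j [-0.74  0.4   1.69 -0.    1.05 -2.26] w 0.0539
lin [ 0.0069 -0.0077  0.0667] rot [0.0008 0.0006 0.0003] dist 0.017 rows 0.3
```

View pics/w12.png

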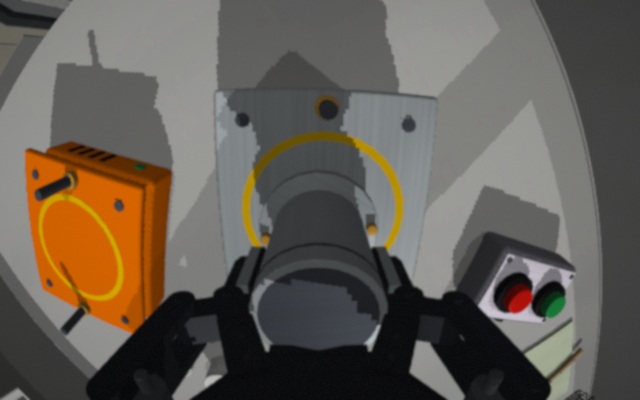

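Request:
move_arm(
  increments=[
    {"linear": [0.007,-0.006,0.03],"delta_rot": [0,0,0],"claw": 0.4},
    {"linear": [0.007,-0.006,0.05],"delta_rot": [0,0,0],"claw": 0.4},
    {"linear": [0.007,-0.006,0.06],"delta_rot": [0,0,0],"claw": 0.4},
    {"linear": [0.007,-0.006,0.066],"delta_rot": [0,0,0],"claw": 0.4},
    {"linear": [0.007,-0.006,0.066],"delta_rot": [0,0,0],"claw": 0.4},
  ],
)

```text
time: 17.7
eef_pos: [0.4355, -0.3797, 0.1408]
ee_rot: [2.275, 2.165, 0.0]
force: [-0.3, 0.7, -3.1]
grip_width: 0.0541
```

Request:
move_arm(
  increments=[
    {"linear": [0,0,0.006],"delta_rot": [0,0,0],"claw": 0.4},
    {"linear": [0,0,0.006],"delta_rot": [0,0,0],"claw": 0.4},
    {"linear": [0,0,0.006],"delta_rot": [0,0,0],"claw": 0.4},
  ],
)

```text
time: 18.0
eef_pos: [0.4355, -0.3797, 0.1407]
ee_rot: [2.275, 2.165, -0.0]
force: [-2.7, 2.9, 4.1]
grip_width: 0.0543
```

Contact: +4 N. Release and lift away.

Request:
move_arm(
  increments=[
    {"linear": [0,0,0],"delta_rot": [0,0,0],"claw": 0.65},
    {"linear": [0,0,0],"delta_rot": [0,0,0],"claw": 0.8},
    {"linear": [0,0,0],"delta_rot": [0,0,0],"claw": 1.0},
    {"linear": [0,0,0],"delta_rot": [0,0,0],"claw": 1.0},
    {"linear": [0,0,0],"delta_rot": [0,0,0],"claw": 1.0},
    {"linear": [0,0,-0.05],"delta_rot": [0,0,0],"claw": 1.0},
    {"linear": [0,0,-0.15],"delta_rot": [0,0,0],"claw": 1.0},
    {"linear": [0,0,-0.3],"delta_rot": [0,0,0],"claw": 1.0},
    {"linear": [0,0,-0.45],"delta_rot": [0,0,0],"claw": 1.0},
    {"linear": [0.2,0.1,-0.6],"delta_rot": [0,0,0],"claw": 1.0},
    {"linear": [0.3,0.3,-0.6],"delta_rot": [0,0,0],"claw": 1.0},
    {"linear": [0.3,0.3,-0.6],"delta_rot": [0,0,0],"claw": 1.0},
  ],
)

```text
time: 19.2
eef_pos: [0.5171, -0.3066, 0.292]
ee_rot: [2.27, 2.165, 0.004]
force: [-0.4, 0.0, -0.4]
grip_width: 0.0856
```

```bash
python3 - <<'E'
from h import *
f,s=grab('wrist','w13.png'); print(s['force'],s['eef_pos'],s['time'])
np.savez('w13.npz',**f,eef_pos=s['eef_pos'],ee_rot=s['ee_rot'])
E
```

```text
[-0.38754724  0.03177503 -0.37318658] [ 0.51707053 -0.30664122  0.29202962] 19.2
```

View pics/w13.png

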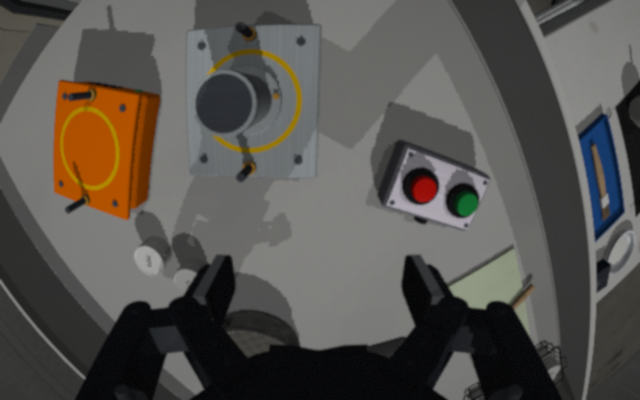

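```bash
python3 - w13.npz <<'E'
exec(open('mm.py').read())
im=f['frame']; g=cv2.GaussianBlur(cv2.cvtColor(im,cv2.COLOR_RGB2GRAY),(3,3),0).astype(int)
m=(abs(g-g[105,222])<14).astype(np.uint8); m[:, :190]=0;m[:,275:]=0;m[:62]=0;m[140:]=0
m=cv2.morphologyEx(m,cv2.MORPH_OPEN,np.ones((5,5),np.uint8))
n,l,st,c=cv2.connectedComponentsWithStats(m);i=l[105,222];print(st[i],c[i])
ct=max(cv2.findContours((l==i).astype(np.uint8),cv2.RETR_EXTERNAL,cv2.CHAIN_APPROX_NONE)[0],key=cv2.contourArea).reshape(-1,2)
print('mould',circ(cv2.convexHull(ct).reshape(-1,2),.17))
H,S,V=[a.astype(int) for a in cv2.split(cv2.cvtColor(im,cv2.COLOR_RGB2HSV))]
m=(H>20)&(H<30)&(S>110); m[:, :205]=0;m[:, 305:]=0;m[:48]=0;m[155:]=0
ys,xs=np.nonzero(m); W=wplane(f,s,np.c_[xs,ys],0.08)[:,:2]
for _ in range(6):
    A=np.c_[2*W,np.ones(len(W))];q=np.linalg.lstsq(A,(W**2).sum(1),rcond=None)[0];c=q[:2];r=np.sqrt(q[2]+c@c); W=W[abs(np.linalg.norm(W-c,axis=1)-r)<.004]
print('ring',c,r,len(W))
M=R.from_rotvec(s['ee_rot']).as_matrix()@f['hand_eye'][:3,:3]; ax=-M[:,2]
B={}
for nm,mk in dict(green=(H>50)&(H<85)&(S>110)&(V>40),red=((H<8)|(H>172))&(S>140)).items():
    mk=mk.astype(np.uint8); mk[:, :380]=0; mk[:,500:]=0; mk[:150]=0;mk[235:]=0
    n,l,st,cc=cv2.connectedComponentsWithStats(mk); i=1+np.argmax(st[1:,4]); u,v=cc[i]
    o,d=wrays(f,s,[(u,v)]); B[nm]=wplane(f,s,[(u,v)],.074)[0]; print(nm,(u,v),st[i],B[nm],'depth',o+d[0]*f['depth'][int(v),int(u)]/(d[0]@ax))
print(np.linalg.norm(B['green']-B['red']))
for u,v in [(222,105)]:
    o,d=wrays(f,s,[(u,v)]); print(o+d[0]*f['depth'][v,u]/(d[0]@ax))
E
```

```text
[ 197   75   54   57 2418] [223.59594706 103.22539289]
mould (array([ 0.43459463, -0.38065144]), np.float64(0.02321976955866597))
ring [ 0.43550238 -0.37968305] 0.055108875546519 1268
green (np.float64(466.4364089775561), np.float64(203.7281795511222)) [456 192  22  24 401] [ 0.56940067 -0.12053511  0.074     ] depth [ 0.56866926 -0.12150904  0.07582351]
red (np.float64(422.7677100494234), np.float64(188.15485996705107)) [409 175  28  28 607] [ 0.54610696 -0.18305875  0.074     ] depth [ 0.54632585 -0.18282786  0.07334261]
0.06672182307542984
[ 0.43582415 -0.38081766  0.17225041]
```

```bash
python3 - <<'E'
from h import *
plan([.570,-.120,.15],[0.05,1],flip=True)
E
```

```text
t 19.25 tcp [ 0.5182 -0.3059  0.291 ] toolx [ 0.046  0.999 -0.   ] z [ 5.2e-03 -6.0e-04 -1.0e+00] j [-0.55  0.34  1.43  0.    1.36 -2.08] w 0.0855
lin [0.7526 0.17   0.5645] rot [0.0017 0.0001 0.0013] dist 0.239 rows 4.8
```

Request:
move_arm(
  increments=[
    {"linear": [0.15,0.05,0],"delta_rot": [0,0,0],"claw": 0.0},
    {"linear": [0.35,0.1,0],"delta_rot": [0,0,0],"claw": 0.0},
    {"linear": [0.55,0.17,0],"delta_rot": [0,0,0],"claw": 0.0},
    {"linear": [0.753,0.17,0],"delta_rot": [0,0,0],"claw": 0.0},
    {"linear": [0.753,0.17,0.1],"delta_rot": [0,0,0],"claw": 0.0},
    {"linear": [0.753,0.17,0.25],"delta_rot": [0,0,0],"claw": 0.0},
    {"linear": [0.753,0.17,0.4],"delta_rot": [0,0,0],"claw": 0.0},
    {"linear": [0.753,0.17,0.5],"delta_rot": [0,0,0],"claw": 0.0},
    {"linear": [0.753,0.17,0.56],"delta_rot": [0,0,0],"claw": 0.0},
    {"linear": [0.753,0.17,0.56],"delta_rot": [0,0,0],"claw": 0.0},
    {"linear": [0.753,0.17,0.56],"delta_rot": [0,0,0],"claw": 0.0},
  ],
)

```text
time: 20.35
eef_pos: [0.5658, -0.123, 0.1493]
ee_rot: [2.276, 2.165, -0.001]
force: [0.1, -0.3, -0.0]
grip_width: -0.0001
```

```bash
python3 - <<'E'
from h import *
f,s=grab('wrist','w14.png')
t,s=grab('top','t14.png'); sd,s=grab('side','s14.png')
plan([.570,-.120,.1],[0.05,1],flip=True)
a=t['frame'][150:280,310:460,::-1]; b=sd['frame'][190:310,250:390,::-1]
a=cv2.resize(a,(450,390),interpolation=cv2.INTER_CUBIC);b=cv2.resize(b,(350,300),interpolation=cv2.INTER_CUBIC)
o=np.zeros((390,800,3),np.uint8);o[:,:450]=a;o[:300,450:]=b;cv2.imwrite('pics/p14.png',o)
E
```

```text
t 20.5 tcp [ 0.5665 -0.1229  0.1504] toolx [ 0.05   0.999 -0.001] z [ 2.4e-03 -8.0e-04 -1.0e+00] j [-0.23  0.4   1.7  -0.    1.03 -1.75] w 0.0001
lin [0.0123 0.0129 0.2017] rot [0.0008 0.0002 0.0001] dist 0.051 rows 1.0
```

View pics/w14.png

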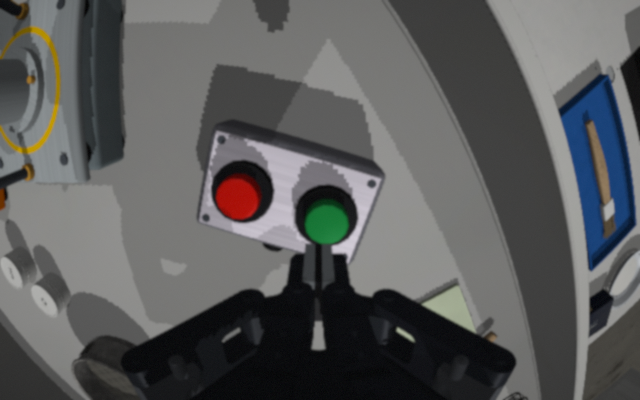

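View pics/p14.png

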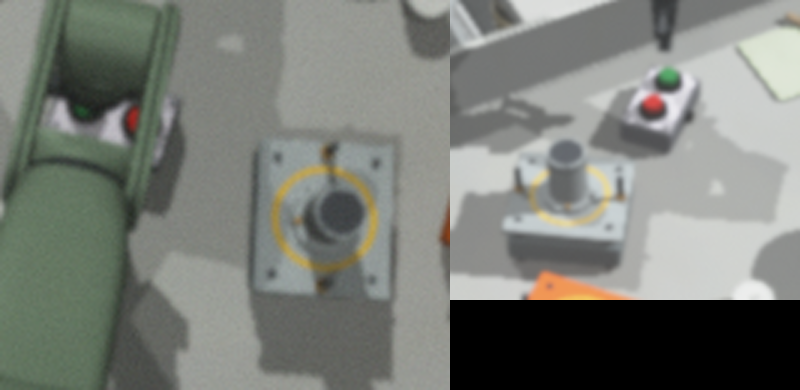

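```bash
python3 - <<'E'
from h import *
f,s=grab('wrist')
H,S,V=[a.astype(int) for a in cv2.split(cv2.cvtColor(f['frame'],cv2.COLOR_RGB2HSV))]
mk=((H>50)&(H<85)&(S>110)&(V>40)).astype(np.uint8); mk[:, :290]=0; mk[:,370:]=0
n,l,st,cc=cv2.connectedComponentsWithStats(mk); i=1+np.argmax(st[1:,4]); ct=max(cv2.findContours((l==i).astype(np.uint8),0,1)[0],key=cv2.contourArea).reshape(-1,2)
W=wplane(f,s,ct,.074)[:,:2]; (c,r)=cv2.minEnclosingCircle((W*1000).astype(np.float32)); print(st[i],cc[i],c,r,wplane(f,s,[cc[i]],.074))
plan([.569,-.1205,.1],[0.05,1])
E
```

```text
[ 304  198   45   45 1596] [325.9924812 220.4254386] (569.3825073242188, -118.88607025146484) 17.327444076538086 [[ 0.5690833  -0.11820686  0.074     ]]
t 20.55 tcp [ 0.5664 -0.1228  0.1504] toolx [ 0.049  0.999 -0.001] z [ 2.3e-03 -7.0e-04 -1.0e+00] j [-0.23  0.4   1.7  -0.    1.03 -1.75] w 0.0001
lin [0.0098 0.0093 0.2014] rot [0.0007 0.0002 0.0001] dist 0.05 rows 1.0
```

Request:
move_arm(
  increments=[
    {"linear": [0.014,0.011,0.08],"delta_rot": [0,0,0],"claw": 0.0},
    {"linear": [0.014,0.011,0.15],"delta_rot": [0,0,0],"claw": 0.0},
    {"linear": [0.014,0.011,0.19],"delta_rot": [0,0,0],"claw": 0.0},
    {"linear": [0.014,0.011,0.19],"delta_rot": [0,0,0],"claw": 0.0},
  ],
)

```text
time: 20.95
eef_pos: [0.5681, -0.119, 0.1007]
ee_rot: [-2.274, -2.165, 0.002]
force: [0.0, 0.0, 0.6]
grip_width: 0.0002
```

Request:
move_arm(
  increments=[
    {"linear": [0,0,0.02],"delta_rot": [0,0,0],"claw": 0.0},
    {"linear": [0,0,0.035],"delta_rot": [0,0,0],"claw": 0.0},
    {"linear": [0,0,0.035],"delta_rot": [0,0,0],"claw": 0.0},
  ],
)

```text
time: 21.25
eef_pos: [0.5691, -0.1192, 0.0931]
ee_rot: [2.275, 2.165, 0.001]
force: [0.8, -0.5, 1.3]
grip_width: 0.0003
```

Request:
move_arm(
  increments=[
    {"linear": [0,0,0.015],"delta_rot": [0,0,0],"claw": 0.0},
    {"linear": [0,0,0.03],"delta_rot": [0,0,0],"claw": 0.0},
    {"linear": [0,0,0.04],"delta_rot": [0,0,0],"claw": 0.0},
    {"linear": [0,0,0.04],"delta_rot": [0,0,0],"claw": 0.0},
  ],
)

```text
time: 21.65
eef_pos: [0.5693, -0.1193, 0.0849]
ee_rot: [2.274, 2.165, 0.002]
force: [-2.8, 0.4, 14.6]
grip_width: 0.0
```

Request:
move_arm(
  increments=[
    {"linear": [0,0,0.008],"delta_rot": [0,0,0],"claw": 0.0},
    {"linear": [0,0,0.008],"delta_rot": [0,0,0],"claw": 0.0},
  ],
)

```text
time: 21.85
eef_pos: [0.5694, -0.1193, 0.0847]
ee_rot: [2.274, 2.164, 0.002]
force: [-6.3, 1.2, 24.5]
grip_width: -0.0002
```

Request:
move_arm(
  increments=[
    {"linear": [0,0,-0.06],"delta_rot": [0,0,0],"claw": 0.0},
    {"linear": [0,0,-0.2],"delta_rot": [0,0,0],"claw": 0.0},
    {"linear": [0,0,-0.4],"delta_rot": [0,0,0],"claw": 0.0},
    {"linear": [0,0,-0.55],"delta_rot": [0,0,0],"claw": 0.0},
    {"linear": [0,0.2,-0.6],"delta_rot": [0,0,0],"claw": 0.0},
    {"linear": [0,0.35,-0.6],"delta_rot": [0,0,0],"claw": 0.0},
    {"linear": [0,0.35,-0.6],"delta_rot": [0,0,0],"claw": 0.0},
    {"linear": [0,0.35,-0.6],"delta_rot": [0,0,0],"claw": 0.0},
  ],
)

```text
time: 22.65
eef_pos: [0.6559, -0.1233, 0.2292]
ee_rot: [-2.274, -2.165, 0.003]
force: [-1.3, -0.2, -0.2]
grip_width: 0.0001
```

```bash
python3 - <<'E'
from h import *
f,s=grab('wrist','w15.png'); print(s['force'],s['eef_pos'],s['time'],abs(s['qvel']).max())
np.savez('w15.npz',**f,eef_pos=s['eef_pos'],ee_rot=s['ee_rot'])
sd,s=grab('side','s15.png')
H,S,V=[a.astype(int) for a in cv2.split(cv2.cvtColor(f['frame'],cv2.COLOR_RGB2HSV))]
M=R.from_rotvec(s['ee_rot']).as_matrix()@f['hand_eye'][:3,:3]; ax=-M[:,2]
for nm,mk in dict(green=(H>50)&(H<85)&(S>110)&(V>40),red=((H<8)|(H>172))&(S>140)).items():
    mk=mk.astype(np.uint8)
    n,l,st,cc=cv2.connectedComponentsWithStats(mk); i=1+np.argmax(st[1:,4]); u,v=cc[i]
    d_=np.median(f['depth'][l==i]); o,d=wrays(f,s,[(u,v)]); print(nm,cc[i],o+d[0]*d_/(d[0]@ax))
cv2.imwrite('pics/p15.png',cv2.resize(sd['frame'][130:310,240:420,::-1],(600,600),interpolation=cv2.INTER_CUBIC))
E
```

```text
[-1.27210238 -0.2043284  -0.21514017] [ 0.65586793 -0.12327494  0.22924851] 22.65 0.03858778254823273
green [319.93501455  94.72744908] [ 0.57070507 -0.11824084  0.0746361 ]
red [250.45136922  75.52502361] [ 0.54859949 -0.17945977  0.07438491]
```

View pics/w15.png

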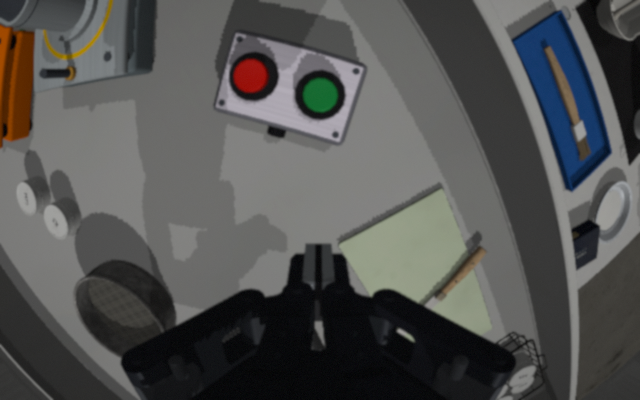

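View pics/p15.png

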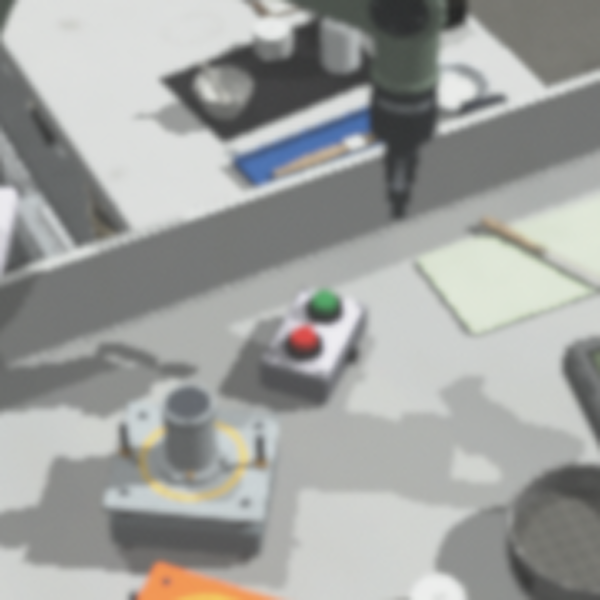

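Both buttons are up again at z ≈ 0.0745. The mould stands in the ring, the brush lies in the tray, and the neighbours still stand on the mat. I'm handing in.

```bash
python3 - <<'E'
from h import *
print(ctrl.hand_in()); print(ctrl.state()['time'])
E
```

```text
the job is handed in; nothing more can be done
None
the job is handed in; nothing more can be done
```

I put the brush in the blue tray, stood the mould inside the yellow ring on the grey machine's deck, then pressed and released the green button. I handed the job in at about 22.7 s of the 72 s allowed; it gives no verdict.

- **Mould:** after release its top measured about 1.5 mm from the ring's centre, at a height of 0.172 m. That fits it standing on the deck at 0.08 m, and both the side and top pictures show it upright.
- **Brush:** it lies flat inside the tray, close to the centre; I judged this by eye in the pictures after letting go.
- **Green button:** I pushed about 8 mm down from first touch, to a hard stop at 24.5 N (full travel needs 5 N).
- **Both buttons afterwards:** green and red both read about 0.0745 m high, so both are up. I never touched the red one.
- **Bottle, mortar and tin:** they look unmoved in the last side picture. I did not re-measure their positions afterwards.
- **Disagreement:** the white bench measured about 5 mm higher than the drain table, where I had assumed both were at height 0. I allowed for this when gripping the mould. The tray release was set by contact force, so it was not affected.

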